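Hold the scribing rule over a slate roundel

TASK

Two slate roundels lie on the bench: lower the one that lies hollow face down into the round pocket of the scribing jig, still hollow face down and without dropping it, and let go of it so that it sits flat on the pocket's floor. Then take the jig's spring-return rule by its upright handle, pull it out towards you until the rule's pointed tip stands level with the small mark block beside it, and finish while still holding it there, so that the mason can scribe along it. Leave the other roundel and everything else on the bench where it lies.

Things in the scene. Friction and masses are not known exactly. Their poses are not given: they have to be found in the camera images.
- jig: scribing jig fixed to the bench: plywood deck 260 x 260 mm, top 30 mm above the bench. Origin at the centre of its underside; x points away from the robot (yawed a little), y to the left, z up. A steel guide rail with the rule's carriage runs along x at y = +85 mm; the rail, carriage and end blocks lie at y above +60 mm, the blocks up to 58 mm above the bench
- pocket (a point): centre of the floor of the round pocket in the jig's deck (jig frame x = -20, y = -20, z = 22 mm): 69 mm wide, 8 mm deep, flat floor. A seated roundel stands 12 mm proud of the deck
- roundel_down: dark slate roundel, a disc 60 mm in diameter and 20 mm high, 0.08 to 0.17 kg, lying on the bench left or right of the jig HOLLOW FACE DOWN: its top is plain and flat. Its underside has a hollow 46 mm wide and 10 mm deep. Origin at the centre of the underside (plane of the hollow's rim), z up
- roundel_up: the same kind of roundel, 60 mm in diameter and 20 mm high, on the other side of the jig, hollow face UP: its top shows a hollow 46 mm wide and 10 mm deep. Origin at the centre of its underside, z up. To be left alone
- rule_travel (a joint): travel of the rule in m: 0 at rest, grows as it is pulled along the jig's -x, towards the robot; stop at 0.135. Spring return: about 3 N at rest, 45 N per m more (6 to 7.5 N at the mark). The rule is a steel blade 24 mm wide, 4 mm thick, across the jig, its underside 48 mm above the bench, 6 mm above a seated roundel; at rest 90 mm beyond the pocket's centre, so the pocket is clear
- rule: the sliding rule with its carriage and handle, one rigid piece that slides along the jig's x. Origin on the handle's axis at deck height (30 mm above the bench); at rest at jig x = +70, y = +85 mm; axes parallel to the jig's. Carriage 52 x 40 mm, its top 56 mm above the bench
- handle (a point): centre of the top end of the upright round wooden handle on the carriage: 22 mm in diameter, 50 mm tall, from 56 to 106 mm above the bench. Moves with the rule
- rule_tip (a point): pointed right-hand end of the rule's blade, in its centre line, at jig y = -109 mm, 50 mm above the bench; at rest at jig x = +70 mm. Moves with the rule
- mark: small dark steel block fixed at the right edge of the deck, 10 mm (along the jig's x) x 14 x 12 mm, a thin line over its top. Origin at the centre of its underside on the deck, at jig y = -119 mm, axes parallel to the jig's. It stands 65 to 105 mm from the resting tip along the jig's x, towards the robot; the tip passes over its edge without touching
- whetstone: small grey sharpening stone 22 x 60 x 12 mm lying on the jig's deck near its robot-side edge; bystander
- club_hammer: club hammer lying on the bench beyond the jig, wooden shaft, about 270 mm long and 45 mm high; origin on its underside; bystander
- flat_chisel: stone chisel lying on the bench on the right, about 185 mm long, 14 mm high; bystander
- point_chisel: narrow stone chisel lying near the robot, left of its middle, about 205 mm long, 14 mm high; bystander
- dust_brush: hand brush lying on the bench on the left; bystander
- slate_offcut: flat angular piece of slate, about 150 x 85 x 10 mm, on the bench near the robot; bystander
- tin_mug: white mug, 70 mm wide and 80 mm high, standing at the left; bystander

How it is judged:
On the way, in this order (a step that is already met when the one before it is completed fails the run):
1. the hollow-down roundel lies flat on the pocket's floor, hollow face down, let go, the rule still at rest (horizontal distance between roundel_down and pocket below 0.006 m and z of roundel_down in the frame of pocket between -0.003 and 0.003 m and angle between roundel_down's own z axis and vertical below 0.08 rad and contact force between the fingers and roundel_down below 0.1 N and linear speed of roundel_down below 0.02 m/s and value of joint rule_travel below 0.03 m), for 0.2 s.
2. the rule has been pulled out by its handle until its tip is level with the mark (x of rule_tip in the frame of mark between -0.005 and 0.005 m and contact force between the fingers and rule above 2 N and horizontal distance between the grasp point and handle below 0.05 m), for 0.3 s.
At the end, for the whole second after the job is handed in: For the last second the fingers hold the handle (over 2 N), the rule is still with its tip within 5 mm of the mark along the jig's x, and the chosen roundel lies hollow face down and flat in the pocket (6 mm of its centre, 3 mm of its floor, 0.08 rad), untouched by the fingers (all of step 2 and horizontal distance between roundel_down and pocket below 0.006 m and z of roundel_down in the frame of pocket between -0.003 and 0.003 m and angle between roundel_down's own z axis and vertical below 0.08 rad and contact force between each of the fingers, rule and roundel_down below 0.1 N and linear speed of roundel_down below 0.02 m/s and velocity of joint rule_travel between -0.01 and 0.01 m/s); the arm keeps its last pose, push and grip.
It fails at once if the roundel is dropped (falls free at over 0.5 m/s, that is from over about 13 mm) (linear speed of roundel_down above 0.5 m/s and contact force between each of the fingers, anything else and roundel_down below 0.01 N).
It fails at once if the other roundel is moved by over 20 mm (distance of roundel_up from where it was at the start of the episode above 0.02 m).
It fails at once if something else on the bench is moved by over 30 mm (distance of any of whetstone, club_hammer, flat_chisel, point_chisel, dust_brush, slate_offcut, tin_mug from where it was at the start of the episode above 0.03 m).
It also fails if it takes over 56 s, if anything falls off the work surface, if the arm or the gripper's body presses on something with over 40 N, if the wrist force passes 120 N, or if a joint passes its speed limit or range.

ROBOT

A 7-joint arm with a two-finger parallel gripper is mounted at the origin on the work surface. World frame = base frame: x ahead of the robot, y to its left, z up, the work surface at z = 0. Lengths are in m, angles in rad, forces in N, time in s.
With the tool pointing down it reaches from about 0.4 to 0.875 m from the base axis. Payload 19.3 kg.
Tool frame: the origin (TCP) lies at the very end of the fingers, on their centre line; the grasp point (between the pads) lies 19 mm behind it; z points along the fingers, y is the direction in which the jaws open and shut (so a half turn about z gives the same grasp; the last joint's range is limited). The gripper opens to 85 mm and grips with 20 to 120 N. Pads are 22 mm wide; open, the fingers measure 114 mm over their backs; the gripper's body (76 mm by 85 mm) begins 54 mm behind the grasp point. The pads swing forward as they close: fully open they stand 13 mm farther back than shut.
Start: joints at [1.205, 0.521, -0.036, 1.599, 0.021, 1.021, -0.113], TCP at [0.182, -0.598, 0.207] pointing down, gripper open.
Joint ranges: [-2.91, 2.91], [-0.3, 2.13], [-1.5, 1.42], [0.17, 2.43], [-1.26, 4.41], [0.16, 1.93], [-2.52, 2.52]. Speed limits (rad/s): [1.89, 1.89, 2.39, 2.39, 3.01, 3.01, 3.01].

INTERFACE

Orientations are given as [roll, pitch, yaw] about the fixed x, y, z axes, in that order (R = Rz(yaw) Ry(pitch) Rx(roll)).
In Python, from workcell import bot gives the robot as it stands. The module is installed in compiled form; this text tells all that it offers.
- The arm moves only by the shell command python3 -m inch 'ROWS' [FORCE]. ROWS is JSON, a list of rows, each an object of numbers: "dx", "dy", "dz": the shift along the tool's x, y, z in mm; "rx", "ry", "rz": the turn, a rotation vector about the tool's x, y, z in rad; "hand": the closure, from -1 (fully open) to 1 (shut), so that 0 is half open. In form: [{"dx": .., "dy": .., "dz": .., "rx": .., "ry": .., "rz": .., "hand": ..}, ...]. A call has 1 to 10 rows; each row shifts and turns the commanded pose from where the row before left it, along the tool's axes as they then stand; what a row does not reach is not made up. A row lasts 1/10 s, in which the tool goes at most 50 mm and 8.59 degrees, less where a joint would pass 70% of its speed; a pose out of reach is approached as far as the arm can. A call with a gripper value outside its range is refused whole. The fingers move at their own pace and stop on an object; FORCE is the grip in N (left out, the last holds). Time passes only in rows, so rows that do not move let the fingers close. It gives the time, the measured TCP pose, the force and the opening at its end, in the units of the state.
- bot.observe(): the state, without advancing time (a new reading comes with each control period).
- bot.grab_frame(name): name is "scene" or "side" or "wrist"; returns (picture, depth): 420x560x3 uint8, red, green, blue; 420x560 float32, m along the optical axis (not along the pixel's ray), 0 where there is no reading.
- bot.get_calibration(name): a dict with "vertical_fov" (degrees; the focal length in pixels is half the picture's height over the tangent of half this angle, whatever the lens; pixels are square), "cx", "cy" (the principal point, pixels), "k1" (the pictures are not rectified: a ray, as slopes to the right and down, at radius r is drawn at 1 + k1 r^2 times it, then the intrinsics apply), "origin" and "orientation" of the camera in the world. Camera axes: x right, y down, z forward; pixel columns grow to the right and rows downward; lengths in m; the calibration is good to about 2 mm. A picture is of the moment at which its call begins: read the wrist's pose just before it. get_calibration takes no time and is no camera call; for the wrist camera it gives the pose at the moment of the call.
- bot.job_done(): hands the job in, once; it reports no verdict.
Trained networks look in the newest picture that a camera, given by its name, has taken for a name from the list of things; names that differ only in an ending like _2 or _b are one class to them, and where a whole thing is asked for, a point or a joint stands for the part that bears it (a point fixed in the world has none). Each returns a list of dicts, best first, with "score" (0 to 1); they miss things now and then, are a little off and sometimes report something else, mostly with a low value. They report only what shows in the picture. A call takes as long as a camera call.
- bot.trace(camera, target): "region" (420x560 bool, what is visible of it) and "box" ([left, top, right, bottom] in pixels, round what is visible of it).
- bot.tip_of(camera, target): "centre" ([row, column] in pixels: a listed point, or the origin of a listed thing).
The state is a dict: "clock": time; "qpos": joint angles; "qd": joint speeds; "joint_efforts": joint torques, N m; "position": TCP position; "tool_rot": TCP orientation; "force": force on the tool from outside, world axes, zero at the start; "moment": the same for the moment, N m; "grip_width": finger opening in m.
Only numpy, scipy, OpenCV 4.12 (cv2) and the standard library are available. Lean on these libraries where they do the work, as an engineer would, in place of code of your own. Each camera call takes 0.05 s, during which the arm holds its last target.

## Working session

There is one attempt and no reset: what is moved stays moved. The work goes in short steps, Python scripts to look and compute and a shell command to move; the robot and the scene stay as the last step left them, time stands still between calls to the robot, and variables do not carry over. Pictures are saved under pics/ and viewed, and the job is handed in when it is done.

```bash
mkdir -p pics; ls
python3 - <<'E'
from workcell import bot
import cv2
s=bot.observe();print(s)
for n in("scene","side","wrist"):
    print(n,bot.get_calibration(n))
    p,d=bot.grab_frame(n);cv2.imwrite(f"pics/{n}0.png",p[:,:,::-1])
E
```

```text
pics
{'clock': 0.0, 'qpos': array([ 1.2047747 ,  0.52198792, -0.03633253,  1.59998442,  0.02119064,
        1.02109218, -0.11279133]), 'qd': array([-0.00111577,  0.00085801, -0.00027837,  0.00109102,  0.00259122,
       -0.00197249,  0.00078978]), 'joint_efforts': array([ 3.39076387e-04, -9.27093530e+01,  1.98000737e+00, -3.69926226e+01,
        1.78199628e-02,  8.14001978e-03,  2.53010506e-05]), 'position': array([ 0.1820712 , -0.59752619,  0.20615039]), 'tool_rot': array([-3.14050742e+00,  6.64171590e-05,  2.95819481e-01]), 'force': array([-0.52480559,  0.40305569,  0.29487355]), 'moment': array([ 0.02392721, -0.00431206, -0.03537146]), 'grip_width': 0.08563163932555962}
scene {'vertical_fov': 49.98890557790371, 'cx': 282.72808865985263, 'cy': 201.45357676184273, 'k1': -0.016543540823016376, 'origin': array([ 1.35477786, -0.06026224,  0.81127799]), 'orientation': array([-2.29148923,  0.00903861,  1.39945434])}
side {'vertical_fov': 55.60832537384141, 'cx': 284.8131685318387, 'cy': 211.52524424075472, 'k1': 0.008105430260575731, 'origin': array([0.27944427, 0.74317292, 0.7250949 ]), 'orientation': array([-2.31017264, -0.01654054, -2.78633898])}
wrist {'vertical_fov': 60.17189928892878, 'cx': 279.1285060241131, 'cy': 213.0614673522445, 'k1': -0.05632119236244832, 'origin': array([ 0.25786636, -0.57447808,  0.37405564]), 'orientation': array([ 2.82589638e+00,  1.90739159e-03, -1.27389051e+00])}
```

View pics/scene0.png

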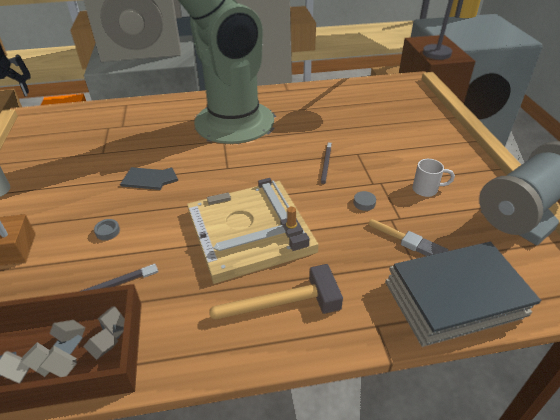

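View pics/side0.png

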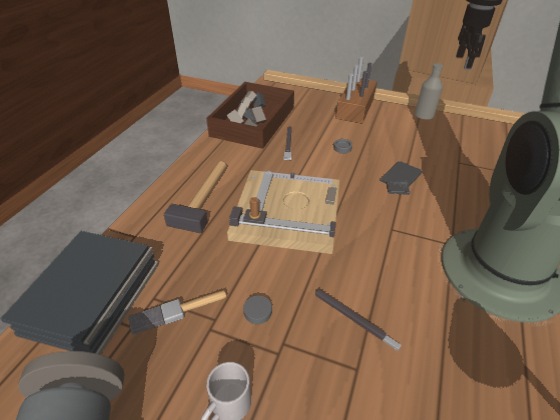

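View pics/wrist0.png

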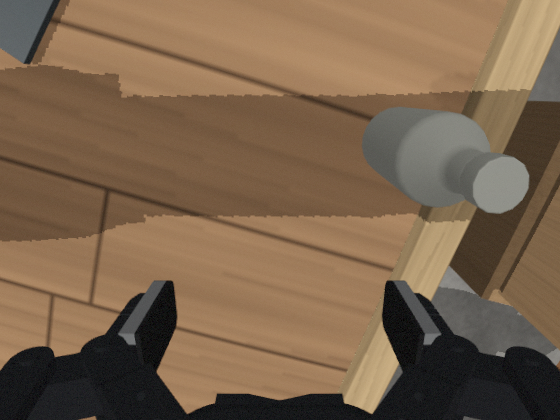

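The scene view puts the jig at about (252,230). The plain-topped roundel is at (364,201), on the robot's left, and the hollow-up one is at (107,229). The side view agrees, with the plain one at (257,309). Next I'll localise everything.

```bash
cat > h.py <<'E'
from workcell import bot
import numpy as np, cv2
from scipy.spatial.transform import Rotation as R
def cam(n):
    c=bot.get_calibration(n); f=210/np.tan(np.radians(c['vertical_fov']/2))
    return c,f,R.from_euler('xyz',c['orientation']).as_matrix(),np.array(c['origin'])
def slopes(c,f,u,v):
    x=(np.asarray(u,float)-c['cx'])/f;y=(np.asarray(v,float)-c['cy'])/f
    xd,yd=x,y
    for _ in range(20):
        k=1+c['k1']*(x*x+y*y); x,y=xd/k,yd/k
    return x,y
def onplane(cc,u,v,z):
    c,f,M,o=cc; x,y=slopes(c,f,u,v)
    d=np.stack([x,y,np.ones_like(x)],-1)@M.T
    t=(z-o[2])/d[...,2]
    return o+d*t[...,None]
def ondepth(cc,u,v,dep):
    c,f,M,o=cc; x,y=slopes(c,f,u,v)
    return o+(np.stack([x,y,np.ones_like(x)],-1)*np.asarray(dep)[...,None])@M.T
def proj(cc,P):
    c,f,M,o=cc; q=(np.asarray(P)-o)@M; x=q[...,0]/q[...,2];y=q[...,1]/q[...,2]
    k=1+c['k1']*(x*x+y*y); return np.stack([x*k*f+c['cx'],y*k*f+c['cy']],-1)
E
python3 - <<'E'
from h import *
Z=dict(jig=0,pocket=.022,roundel_down=0,roundel_up=0,rule=.03,handle=.106,rule_tip=.05,mark=.03,whetstone=.03)
for n in("scene","side"):
    p,d=bot.grab_frame(n);cc=cam(n)
    np.save(f"/tmp/d_{n}.npy",d);np.save(f"/tmp/p_{n}.npy",p)
    for k,z in Z.items():
        for r in bot.tip_of(n,k)[:2]:
            v,u=r['centre'];print(n,k,round(r['score'],2),np.round([u,v],1),onplane(cc,np.array(u),np.array(v),z).round(4))
    for k,z in (('roundel_down',.02),('roundel_up',.02)):
        for r in bot.trace(n,k)[:2]:
            m=r['region'];v,u=np.nonzero(m);P=ondepth(cc,u,v,d[v,u]);t=P[:,2]>.016
            mid=(P[t,:2].max(0)+P[t,:2].min(0))/2
            print(' trace',k,round(r['score'],2),r['box'],P[t].mean(0).round(4),mid.round(4),np.ptp(P[t],axis=0).round(3))
E
```

```text
scene jig 0.83 [249.4 235.7] [ 0.5568 -0.0147  0.    ]
scene pocket 0.71 [240.6 220. ] [ 0.519  -0.0315  0.022 ]
scene pocket 0.29 [329.2 164. ] [0.3288 0.2482 0.022 ]
scene roundel_down 0.72 [359.3 204. ] [0.4911 0.2921 0.    ]
scene roundel_up 0.56 [107.4 233.3] [ 0.4837 -0.3698 -0.    ]
scene roundel_up 0.32 [332.1 166.1] [0.312  0.2627 0.    ]
scene rule 0.81 [287.9 232.4] [0.5919 0.0774 0.03  ]
scene handle 0.85 [291.9 207.3] [0.5867 0.0879 0.106 ]
scene handle 0.48 [401.7 241.9] [0.7383 0.2993 0.106 ]
scene rule_tip 0.63 [212.2 247.7] [ 0.6289 -0.1062  0.05  ]
scene rule_tip 0.24 [406.2 241.4] [0.6897 0.3387 0.05  ]
scene mark 0.42 [200.5 236.2] [ 0.5667 -0.1333  0.03  ]
scene whetstone 0.76 [219.  199.3] [ 0.438  -0.0801  0.03  ]
 trace roundel_down 0.8 [346.2, 189.1, 374.1, 212.7] [0.4981 0.3014 0.0252] [0.9064 0.1362] [0.897 0.393 0.795]
 trace roundel_up 0.64 [93.8, 218.2, 119.2, 241.1] [ 0.4864 -0.3684  0.0242] [ 0.9024 -0.2296] [0.905 0.339 0.795]
side jig 0.88 [285.9 213.5] [ 5.393e-01 -2.000e-04  0.000e+00]
side pocket 0.86 [298. 203.] [ 0.5156 -0.0286  0.022 ]
side roundel_down 0.77 [255.5 312.7] [0.4922 0.313  0.    ]
side roundel_down 0.55 [182.2 311.4] [0.6376 0.3652 0.    ]
side roundel_up 0.56 [345.  145.6] [ 0.4718 -0.3835  0.    ]
side rule 0.66 [252.5 224.4] [0.5924 0.0986 0.03  ]
side handle 0.91 [253.9 196.7] [0.5935 0.0806 0.106 ]
side rule_tip 0.71 [269.5 171.9] [ 0.6244 -0.0946  0.05  ]
side mark 0.53 [297.  177.4] [ 0.5517 -0.1241  0.03  ]
side whetstone 0.68 [330.2 195.3] [ 0.4416 -0.082   0.03  ]
 trace roundel_down 0.63 [243.9, 295.5, 274.0, 323.1] [0.488  0.3135 0.0237] [0.3993 0.5114] [0.24  0.464 0.709]
 trace roundel_up 0.79 [335.8, 140.0, 350.5, 149.3] [ 0.4795 -0.3619  0.0182] [ 0.4774 -0.3644] [0.056 0.056 0.005]
```

```bash
python3 -m inch '[{"dx":40.5,"dy":-24},{"dx":40.5,"dy":-24},{"dx":40.5,"dy":-24},{"dx":40.5,"dy":-24},{"dx":40.5,"dy":-24},{"dx":40.5,"dy":-24},{"dx":40.5,"dy":-24},{"dx":40.5,"dy":-24},{"dx":40.5,"dy":-24},{"dx":40.5,"dy":-24}]'
python3 -m inch '[{"dx":15,"dy":-28},{"dx":15,"dy":-28},{"dx":15,"dy":-28},{"dx":15,"dy":-28},{"dx":15,"dy":-28},{"dx":15,"dy":-28},{"dx":15,"dy":-28},{"dx":15,"dy":-28},{"rz":0.126},{}]'
python3 -m inch '[{},{},{}]'
```

```text
schema error: expected keys dx, dy, dz, rx, ry, rz, hand
schema error: expected keys dx, dy, dz, rx, ry, rz, hand
schema error: expected keys dx, dy, dz, rx, ry, rz, hand
```

```bash
python3 -m inch '[{"dx":40.5,"dy":-24,"dz":0,"rx":0,"ry":0,"rz":0,"hand":-1},{"dx":40.5,"dy":-24,"dz":0,"rx":0,"ry":0,"rz":0,"hand":-1},{"dx":40.5,"dy":-24,"dz":0,"rx":0,"ry":0,"rz":0,"hand":-1},{"dx":40.5,"dy":-24,"dz":0,"rx":0,"ry":0,"rz":0,"hand":-1},{"dx":40.5,"dy":-24,"dz":0,"rx":0,"ry":0,"rz":0,"hand":-1},{"dx":40.5,"dy":-24,"dz":0,"rx":0,"ry":0,"rz":0,"hand":-1},{"dx":40.5,"dy":-24,"dz":0,"rx":0,"ry":0,"rz":0,"hand":-1},{"dx":40.5,"dy":-24,"dz":0,"rx":0,"ry":0,"rz":0,"hand":-1},{"dx":40.5,"dy":-24,"dz":0,"rx":0,"ry":0,"rz":0,"hand":-1},{"dx":40.5,"dy":-24,"dz":0,"rx":0,"ry":0,"rz":0,"hand":-1}]'
```

```text
clock: 2.35
position: [0.5007, -0.2487, 0.2069]
tool_rot: [3.141, -0.0, 0.296]
force: [1.5, -0.6, 0.3]
grip_width: 0.0854
```

```bash
python3 -m inch '[{"dx":15,"dy":-28,"dz":0,"rx":0,"ry":0,"rz":0.016,"hand":-1},{"dx":15,"dy":-28,"dz":0,"rx":0,"ry":0,"rz":0.016,"hand":-1},{"dx":15,"dy":-28,"dz":0,"rx":0,"ry":0,"rz":0.016,"hand":-1},{"dx":15,"dy":-28,"dz":0,"rx":0,"ry":0,"rz":0.016,"hand":-1},{"dx":15,"dy":-28,"dz":0,"rx":0,"ry":0,"rz":0.016,"hand":-1},{"dx":15,"dy":-28,"dz":0,"rx":0,"ry":0,"rz":0.016,"hand":-1},{"dx":15,"dy":-28,"dz":0,"rx":0,"ry":0,"rz":0.016,"hand":-1},{"dx":15,"dy":-28,"dz":0,"rx":0,"ry":0,"rz":0.014,"hand":-1},{"dx":0,"dy":0,"dz":0,"rx":0,"ry":0,"rz":0,"hand":-1},{"dx":0,"dy":0,"dz":0,"rx":0,"ry":0,"rz":0,"hand":-1}]'
```

```text
clock: 3.35
position: [0.5629, -0.004, 0.2066]
tool_rot: [3.141, 0.0, 0.171]
force: [0.3, -0.6, 0.7]
grip_width: 0.0852
```

Run:
```python
from h import *
cc=cam("wrist");p,d=bot.grab_frame("wrist");cv2.imwrite("pics/w1.png",p[:,:,::-1])
np.savez("/tmp/w1.npz",p=p,d=d)
Z=dict(jig=0,pocket=.022,rule=.03,handle=.106,rule_tip=.05,mark=.03,whetstone=.03)
for k,z in Z.items():
    for r in bot.tip_of("wrist",k)[:1]:
        v,u=r['centre'];print(k,round(r['score'],2),np.round([u,v],1),onplane(cc,np.array(u),np.array(v),z).round(4))
```

```text
jig 0.68 [281.7 197.2] [ 0.5385 -0.0107  0.    ]
pocket 0.56 [299.5 218.8] [ 0.5249 -0.0315  0.022 ]
rule 0.81 [186.  137.7] [0.5885 0.0899 0.03  ]
handle 0.83 [166.1 150.8] [0.5881 0.0859 0.106 ]
rule_tip 0.57 [402.3 135.6] [ 0.6265 -0.1036  0.05  ]
mark 0.54 [401.7 193. ] [ 0.5714 -0.1251  0.03  ]
whetstone 0.18 [ 50.5 339.5] [0.3307 0.2276 0.03  ]
```

View pics/w1.png

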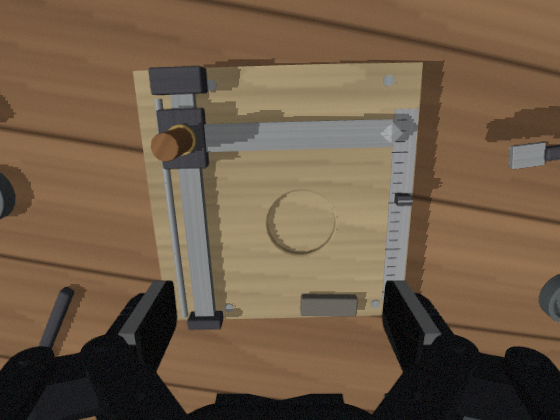

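The wrist view shows the pocket centred near (301,221), the mark block at (404,199), the tip near (404,133) and the handle top at (166,149). I'll fit the jig pose to these.

Run:
```python
from h import *
from scipy.optimize import least_squares
z=np.load("/tmp/w1.npz");p=z['p'];cc=cam("wrist")
big=cv2.resize(p[40:340,120:440],None,fx=2.5,fy=2.0*1.0,interpolation=cv2.INTER_CUBIC)
cv2.imwrite("pics/w1c.png",cv2.resize(p[90:230,360:440,::-1],None,fx=4.2,fy=4.2,interpolation=cv2.INTER_CUBIC))
J=np.array([[130,130,30],[130,-130,30],[-130,-130,30],[70,85,106],[-20,-20,30]])/1e3
px=np.array([[135,71],[422,63],[383,318],[166,149],[301.5,221]])
def f(q):
    M=R.from_euler('z',q[2]).as_matrix(); P=J@M.T+[q[0],q[1],0]; return (proj(cc,P)-px).ravel()
s=least_squares(f,[.54,-.01,.17],loss='soft_l1');print(s.x.round(4));print(f(s.x).reshape(-1,2).round(1))
M=R.from_euler('z',s.x[2]).as_matrix();o=np.array([*s.x[:2],0])
for n,P in dict(pocket=[-.02,-.02,.022],handle=[.07,.085,.106],tip=[.07,-.109,.05]).items():
    W=M@P+o;print(n,W.round(4),[ (c,proj(cam(c),W).round(1)) for c in("scene","side","wrist")])
for uv in((404,199),(404,194)):
  W=onplane(cc,np.array(uv[0]*1.),np.array(uv[1]*1.),.042);print('mark jig',((W-o)@M).round(4))
```

```text
[ 0.5374 -0.0108  0.1896]
[[-0.7  0. ]
 [ 1.3  2.1]
 [16.6 -2.4]
 [-0.8 -1. ]
 [-0.3  3.7]]
pocket [ 0.5216 -0.0342  0.022 ] [('scene', array([239.6, 220.8])), ('side', array([296.6, 201.2])), ('wrist', array([300.7, 222.1]))]
handle [0.5902 0.0859 0.106 ] [('scene', array([291.3, 208.4])), ('side', array([254.3, 198.4])), ('wrist', array([165.2, 148. ]))]
tip [ 0.6267 -0.1047  0.05  ] [('scene', array([212.8, 246.9])), ('side', array([270.1, 169.8])), ('wrist', array([402.5, 135.1]))]
mark jig [ 0.0086 -0.1181  0.042 ]
mark jig [ 0.0136 -0.1177  0.042 ]
```

View pics/w1c.png

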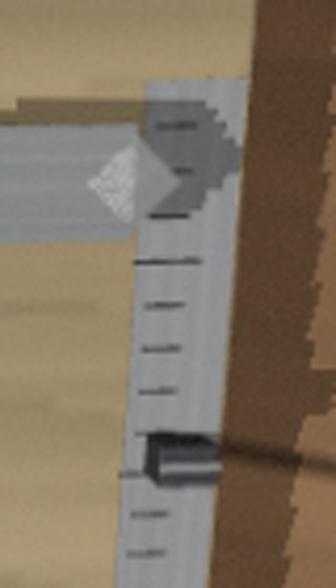

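Run:
```python
from h import *
from scipy.optimize import least_squares
z=np.load("/tmp/w1.npz");p=z['p'];cc=cam("wrist")
J=np.array([[130,130,30],[130,-130,30],[70,-109,50],[70,85,106],[-20,-20,30]])/1e3
px=np.array([[135,71],[422,63],[402.9,133.6],[166,149],[301.5,221]])
def f(q):
    M=R.from_euler('z',q[2]).as_matrix(); P=J@M.T+[q[0],q[1],0]; return (proj(cc,P)-px).ravel()
s=least_squares(f,[.54,-.01,.17]);print(s.x.round(4));print(f(s.x).reshape(-1,2).round(1))
M=R.from_euler('z',s.x[2]).as_matrix();o=np.array([*s.x[:2],0]);np.save('/tmp/jig.npy',s.x)
im=p[:,:,::-1].copy()
def draw(P,c):
    q=proj(cc,P@M.T+o); 
    for a in q: cv2.circle(im,tuple(int(round(k*8)) for k in a),4,c,-1,cv2.LINE_AA,3)
t=np.linspace(0,2*np.pi,60)
draw(np.c_[-.02+.0345*np.cos(t),-.02+.0345*np.sin(t),.03+0*t],(0,0,255))
g=np.linspace(-.13,.13,50)
for q in (np.c_[g,g*0+.13,g*0+.03],np.c_[g,g*0-.13,g*0+.03],np.c_[g*0+.13,g,g*0+.03],np.c_[g*0-.13,g,g*0+.03]): draw(q,(255,0,0))
for xm in(0.005,.01,.015): draw(np.array([[xm,-.112,.042],[xm,-.126,.042]]),(0,255,0))
cv2.imwrite("pics/w1o.png",cv2.resize(im[40:340,120:440],None,fx=2,fy=2))
for n,P in dict(pocket=[-.02,-.02,.022],handle=[.07,.085,.106],tip=[.07,-.109,.05]).items():
    W=M@P+o;print(n,W.round(4),[ (c,proj(cam(c),W).round(1)) for c in("scene","side","wrist")])
```

```text
[ 0.5385 -0.0114  0.1982]
[[-1.   0.3]
 [ 1.1 -0.3]
 [-0.  -0.5]
 [-0.5 -1.2]
 [ 0.6  2.7]]
pocket [ 0.5228 -0.035   0.022 ] [('scene', array([239.4, 221.2])), ('side', array([296.2, 200.9])), ('wrist', array([301.7, 221.1]))]
handle [0.5904 0.0857 0.106 ] [('scene', array([291.2, 208.5])), ('side', array([254.3, 198.3])), ('wrist', array([165.5, 147.8]))]
tip [ 0.6286 -0.1045  0.05  ] [('scene', array([212.9, 247.5])), ('side', array([269.5, 169.6])), ('wrist', array([402.9, 133.1]))]
```

View pics/w1o.png

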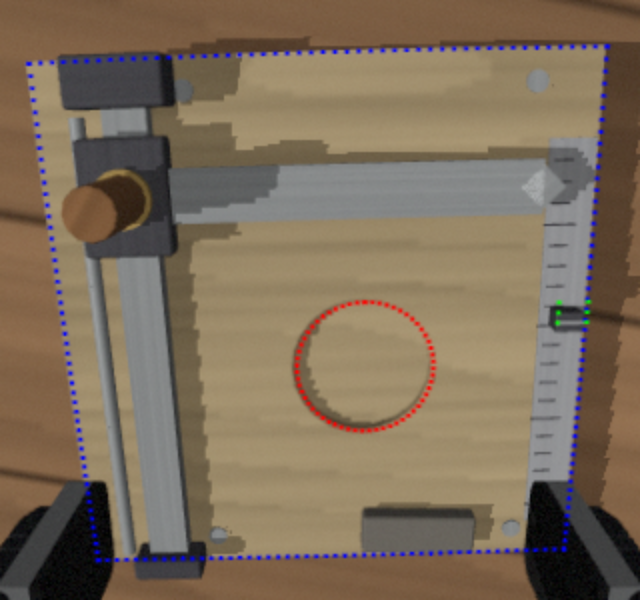

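```bash
python3 -m inch '[{"dx":-2.3,"dy":-39.8,"dz":0,"rx":0,"ry":0,"rz":0,"hand":-1},{"dx":-2.3,"dy":-39.8,"dz":0,"rx":0,"ry":0,"rz":0,"hand":-1},{"dx":-2.3,"dy":-39.8,"dz":0,"rx":0,"ry":0,"rz":0,"hand":-1},{"dx":-2.3,"dy":-39.8,"dz":0,"rx":0,"ry":0,"rz":0,"hand":-1},{"dx":-2.3,"dy":-39.8,"dz":0,"rx":0,"ry":0,"rz":0,"hand":-1},{"dx":-2.3,"dy":-39.8,"dz":0,"rx":0,"ry":0,"rz":0,"hand":-1},{"dx":-2.3,"dy":-39.8,"dz":0,"rx":0,"ry":0,"rz":0,"hand":-1},{"dx":-2.3,"dy":-39.8,"dz":0,"rx":0,"ry":0,"rz":-0.027,"hand":-1},{"dx":0,"dy":0,"dz":40,"rx":0,"ry":0,"rz":0,"hand":-1},{"dx":0,"dy":0,"dz":0,"rx":0,"ry":0,"rz":0,"hand":-1}]'
python3 - <<'E'
from h import *
cc=cam("wrist");p,d=bot.grab_frame("wrist");cv2.imwrite("pics/w2.png",p[:,:,::-1])
print(bot.observe()['position'])
for r in bot.tip_of("wrist","roundel_down")[:2]: print(r,onplane(cc,np.array(r['centre'][1]),np.array(r['centre'][0]),0))
for r in bot.trace("wrist","roundel_down")[:2]:
    m=r['region'];v,u=np.nonzero(m&(d>0));P=ondepth(cc,u,v,d[v,u]);t=(P[:,2]>.014)&(P[:,2]<.026)
    print(r['score'],r['box'],np.median(P[:,2]),P[t].mean(0).round(4))
    c,rad=cv2.minEnclosingCircle((P[t,:2]*1000).astype(np.float32));print(c,rad)
E
```

```text
clock: 4.75
position: [0.4889, 0.3057, 0.1632]
tool_rot: [3.139, 0.005, 0.198]
force: [0.1, -1.6, -0.0]
grip_width: 0.0853
[0.49014278 0.30527002 0.16541831]
{'centre': [183.1, 273.5], 'score': 0.59} [0.48756433 0.31075092 0.        ]
```

View pics/w2.png

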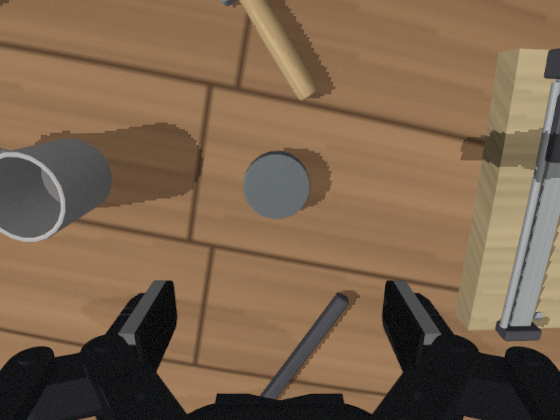

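The roundel's top is plain. It's centred at about (277,185), with the mug well to its left and the point chisel near (340,300).

Run:
```python
from h import *
s=bot.observe();cc=cam("wrist");p,d=bot.grab_frame("wrist")
P=ondepth(cc,*np.meshgrid(np.arange(220,335),np.arange(135,240)),d[135:240,220:335])
t=(P[...,2]>.014)&(P[...,2]<.026)
n,l,st,ce=cv2.connectedComponentsWithStats(t.astype(np.uint8));i=1+st[1:,4].argmax();Q=P[l==i]
print(st[i],Q.mean(0).round(4),cv2.minEnclosingCircle((Q[:,:2]*1000).astype(np.float32)))
W=onplane(cc,np.array(276.5),np.array(185.5),.02);print(W)
M=R.from_euler('xyz',s['tool_rot']).as_matrix()
print(s['position'],s['tool_rot'],'tool offs mm',1000*(M.T@(W-s['position'])))
```

```text
[  23   21   67   66 3358] [0.4904 0.3083 0.0207] ((489.2337341308594, 308.1339111328125), 29.885818481445312)
[0.49332484 0.30855431 0.02      ]
[0.49176335 0.30558746 0.16778569] [ 3.14134380e+00 -4.14850333e-04  1.95253258e-01] tool offs mm [  2.04612574  -2.64430289 147.78589948]
```

```bash
python3 -m inch '[{"dx":0,"dy":-2.8,"dz":25,"rx":0,"ry":0,"rz":0,"hand":-1},{"dx":0,"dy":0,"dz":25,"rx":0,"ry":0,"rz":0,"hand":-1},{"dx":0,"dy":0,"dz":25,"rx":0,"ry":0,"rz":0,"hand":-1},{"dx":0,"dy":0,"dz":25,"rx":0,"ry":0,"rz":0,"hand":-1},{"dx":0,"dy":0,"dz":15,"rx":0,"ry":0,"rz":0,"hand":-1},{"dx":0,"dy":0,"dz":0,"rx":0,"ry":0,"rz":0,"hand":-1},{"dx":0,"dy":0,"dz":0,"rx":0,"ry":0,"rz":0,"hand":-1},{"dx":0,"dy":0,"dz":0,"rx":0,"ry":0,"rz":0,"hand":-1}]'
python3 - <<'E'
from h import *
s=bot.observe();cc=cam("wrist");p,d=bot.grab_frame("wrist");cv2.imwrite("pics/w3.png",p[:,:,::-1])
print(s['position'],s['tool_rot'])
p,d2=bot.grab_frame("side");cv2.imwrite("pics/s3.png",cv2.resize(p[230:380,180:340,::-1],None,fx=4,fy=4))
uu,vv=np.meshgrid(np.arange(560),np.arange(420));P=ondepth(cc,uu,vv,d)
M=R.from_euler('xyz',s['tool_rot']).as_matrix();T=(P-s['position'])@M
f=(d>0)&(abs(T[...,0])<.03)&(abs(T[...,1])>.035)&(abs(T[...,1])<.06)&(P[...,2]>.03)
print('finger low z rel TCP', np.percentile(T[f][:,2],[50,90,99]) if f.any() else None)
t=(P[...,2]>.014)&(P[...,2]<.026)&(abs(T[...,1])<.036)&(abs(T[...,0])<.05)
n,l,st,ce=cv2.connectedComponentsWithStats(t.astype(np.uint8));i=1+st[1:,4].argmax();Q=P[l==i]
print(st[i],Q.mean(0).round(4),cv2.minEnclosingCircle((Q[:,:2]*1000).astype(np.float32)))
E
```

```text
clock: 5.75
position: [0.4913, 0.3095, 0.0532]
tool_rot: [-3.141, -0.002, 0.196]
force: [0.6, -0.5, -0.8]
grip_width: 0.0853
[0.49129659 0.30951639 0.05315809] [-3.14085401e+00 -1.84710818e-03  1.96414810e-01]
finger low z rel TCP [-0.08513997 -0.05211432 -0.04120366]
[ 232  188   99   94 7272] [0.4915 0.3086 0.0206] ((489.77117919921875, 308.1610412597656), 29.795751571655273)
```

View pics/w3.png

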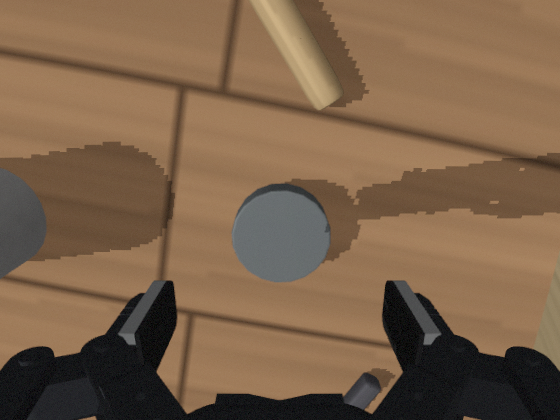

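View pics/s3.png

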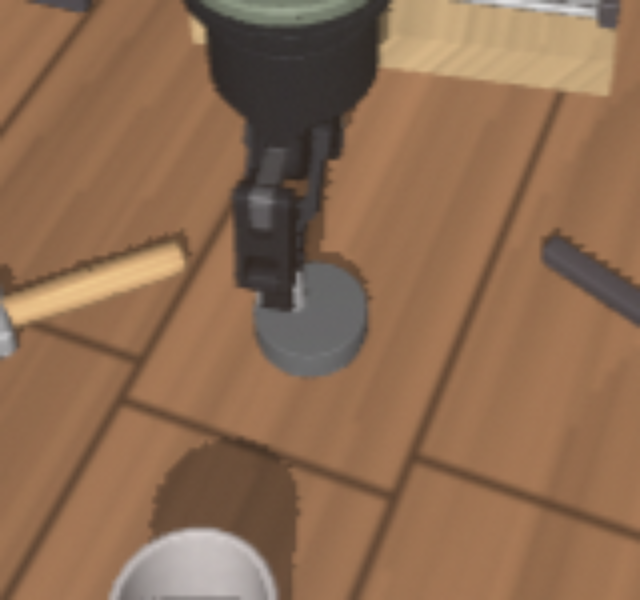

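```bash
python3 -m inch '[{"dx":-1,"dy":1,"dz":20,"rx":0,"ry":0,"rz":0,"hand":-1},{"dx":0,"dy":0,"dz":20,"rx":0,"ry":0,"rz":0,"hand":-1},{"dx":0,"dy":0,"dz":7,"rx":0,"ry":0,"rz":0,"hand":-1},{"dx":0,"dy":0,"dz":0,"rx":0,"ry":0,"rz":0,"hand":-1},{"dx":0,"dy":0,"dz":0,"rx":0,"ry":0,"rz":0,"hand":-1}]'
python3 -m inch '[{"dx":0,"dy":0,"dz":0,"rx":0,"ry":0,"rz":0,"hand":-1},{"dx":0,"dy":0,"dz":0,"rx":0,"ry":0,"rz":0,"hand":-1}]'
```

```text
clock: 6.35
position: [0.4901, 0.3083, 0.0055]
tool_rot: [-3.141, -0.001, 0.197]
force: [-0.9, 0.8, -0.8]
grip_width: 0.0855
clock: 6.55
position: [0.4901, 0.3082, 0.0055]
tool_rot: [-3.141, -0.001, 0.197]
force: [0.4, -0.5, 0.1]
grip_width: 0.0858
```

```bash
python3 -m inch '[{"dx":0,"dy":0,"dz":1.5,"rx":0,"ry":0,"rz":0,"hand":-0.3},{"dx":0,"dy":0,"dz":0,"rx":0,"ry":0,"rz":0,"hand":0.2},{"dx":0,"dy":0,"dz":0,"rx":0,"ry":0,"rz":0,"hand":0.6},{"dx":0,"dy":0,"dz":0,"rx":0,"ry":0,"rz":0,"hand":1},{"dx":0,"dy":0,"dz":0,"rx":0,"ry":0,"rz":0,"hand":1},{"dx":0,"dy":0,"dz":0,"rx":0,"ry":0,"rz":0,"hand":1},{"dx":0,"dy":0,"dz":0,"rx":0,"ry":0,"rz":0,"hand":1},{"dx":0,"dy":0,"dz":0,"rx":0,"ry":0,"rz":0,"hand":1}]' 45
python3 - <<'E'
from h import *
p,d=bot.grab_frame("wrist");cv2.imwrite("pics/w4.png",p[:,:,::-1])
p,d2=bot.grab_frame("side");cv2.imwrite("pics/s4.png",cv2.resize(p[230:380,180:340,::-1],None,fx=4,fy=4))
E
```

```text
clock: 7.35
position: [0.4897, 0.308, 0.0032]
tool_rot: [-3.142, 0.0, 0.197]
force: [0.2, 0.1, 0.6]
grip_width: -0.0004
```

View pics/w4.png

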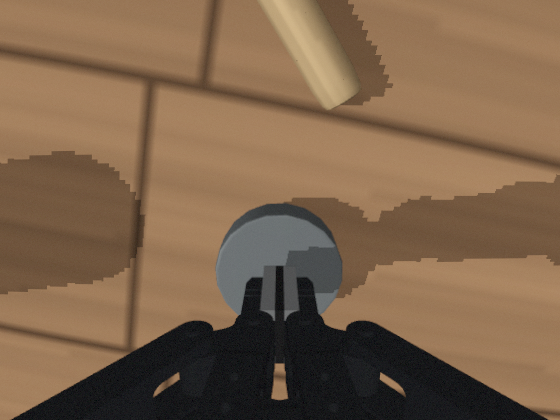

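View pics/s4.png

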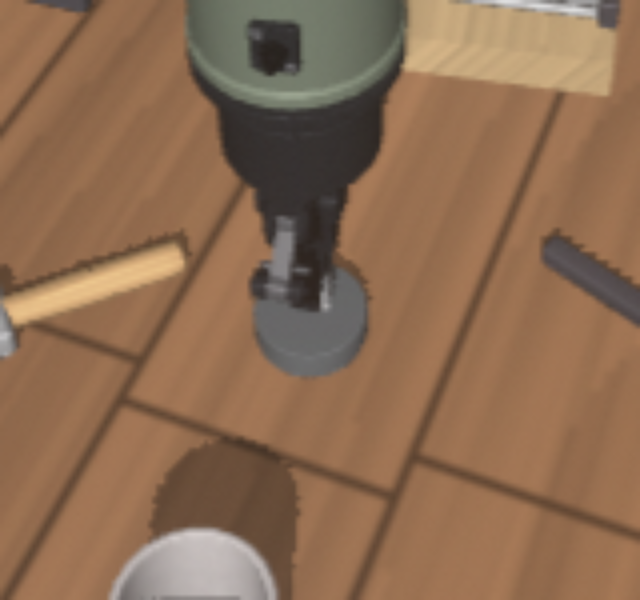

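The gripper shut fully and closed over the disc, and the tips look as if they're above its top. I'll measure the tip height from depth.

Run:
```python
from h import *
s=bot.observe();cc=cam("wrist");p,d=bot.grab_frame("wrist")
print(s['position'],s['tool_rot'],s['force'],cc[3])
for u,v in((278,225),(240,270),(275,268),(284,268),(275,275),(275,290),(275,305),(270,300)):
    print(u,v,d[v,u],ondepth(cc,np.array(u),np.array(v),d[v,u]).round(4))
print(proj(cc,s['position']))
c2=cam("side");p,d2=bot.grab_frame("side");print(proj(c2,s['position']))
print((proj(c2,s['position'])-[180,230])*4)
```

```text
[0.48971066 0.30798147 0.00322881] [-3.14155973e+00 -2.03441710e-05  1.96744669e-01] [ 0.41933414  0.82670247 -0.6925881 ] [0.56736595 0.32358706 0.1710739 ]
278 225 0.15914288 [0.5139 0.3135 0.0214]
240 270 0.1674837 [0.4882 0.3263 0.0201]
275 268 0.15132704 [0.4995 0.3119 0.0344]
284 268 0.15036708 [0.5007 0.3083 0.0352]
275 275 0.14401591 [0.5002 0.3119 0.0418]
275 290 0.1327622 [0.5003 0.3118 0.0536]
275 305 0.12361515 [0.5001 0.3116 0.0633]
270 300 0.12696691 [0.4996 0.3134 0.0599]
[279.48466398 258.64316357]
[257.48874329 310.28047593]
[309.95497314 321.12190373]
```

Run:
```python
from h import *
s=bot.observe();cc=cam("wrist");p,d=bot.grab_frame("wrist")
for v in range(250,275,2): print(v,ondepth(cc,np.array(272),np.array(v),d[v,272]).round(4),ondepth(cc,np.array(287),np.array(v),d[v,287]).round(4),p[v,272])
cv2.imwrite("pics/w5.png",cv2.resize(p[190:330,190:370,::-1],None,fx=4,fy=4,interpolation=cv2.INTER_CUBIC))
c2=cam("side")
for z in(.003,.02,.03,.035): print(z,(proj(c2,np.array([.4897,.308,z]))-[180,230])*4,(proj(c2,np.array([.5003,.312,z]))-[180,230])*4)
```

```text
250 [0.5017 0.3138 0.0215] [0.5026 0.3071 0.0205] [107 112 114]
252 [0.5006 0.3136 0.0213] [0.5019 0.307  0.0213] [110 113 115]
254 [0.4996 0.3134 0.0212] [0.5011 0.3068 0.0216] [108 114 117]
256 [0.4989 0.3133 0.0216] [0.4995 0.3064 0.02  ] [107 112 114]
258 [0.4971 0.313  0.02  ] [0.4986 0.3063 0.0204] [108 113 116]
260 [0.4963 0.3128 0.0203] [0.4981 0.3062 0.0212] [110 115 116]
262 [0.4954 0.3126 0.0207] [0.4973 0.306  0.0217] [107 111 113]
264 [0.4947 0.3125 0.0212] [0.4956 0.3056 0.0201] [111 116 116]
266 [0.4995 0.3132 0.0329] [0.5009 0.307  0.0333] [79 82 82]
268 [0.4993 0.3131 0.0344] [0.5009 0.3071 0.0352] [83 82 83]
270 [0.4998 0.3131 0.0372] [0.501  0.3071 0.0372] [81 83 84]
272 [0.4994 0.313  0.0382] [0.5009 0.3071 0.0387] [81 83 84]
274 [0.4998 0.3131 0.0407] [0.5008 0.3071 0.0403] [84 86 86]
0.003 [309.97245602 321.40426678] [288.48863871 321.31040585]
0.02 [309.00941174 302.72637929] [287.22982596 302.62709052]
0.03 [308.43032176 291.49783458] [286.47289555 291.39522561]
0.035 [308.13718551 285.81469806] [286.08973867 285.71039224]
```

View pics/w5.png

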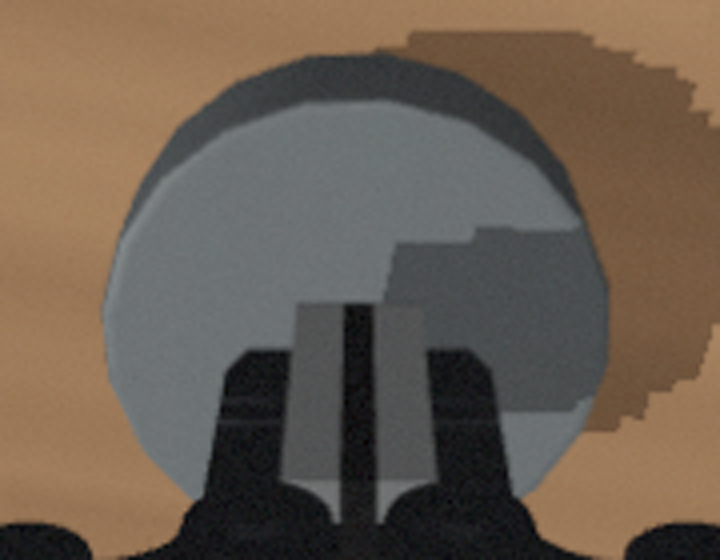

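The pads are 29 mm shorter than the TCP reading implies. Shut, the tips sit at about TCP+29 mm, and open they sit at about TCP+41 mm, which matches the earlier open view. I'll open, recheck that and then go lower.

```bash
python3 -m inch '[{"dx":0,"dy":0,"dz":0,"rx":0,"ry":0,"rz":0,"hand":-1},{"dx":0,"dy":0,"dz":0,"rx":0,"ry":0,"rz":0,"hand":-1},{"dx":0,"dy":0,"dz":0,"rx":0,"ry":0,"rz":0,"hand":-1},{"dx":0,"dy":0,"dz":0,"rx":0,"ry":0,"rz":0,"hand":-1},{"dx":0,"dy":0,"dz":0,"rx":0,"ry":0,"rz":0,"hand":-1},{"dx":0,"dy":0,"dz":0,"rx":0,"ry":0,"rz":0,"hand":-1},{"dx":0,"dy":0,"dz":0,"rx":0,"ry":0,"rz":0,"hand":-1}]'
python3 - <<'E'
from h import *
s=bot.observe();cc=cam("wrist");p,d=bot.grab_frame("wrist");cv2.imwrite("pics/w6.png",p[:,:,::-1])
M=R.from_euler('xyz',s['tool_rot']).as_matrix()
print(s['position'])
for u in(150,160,168,390,400,408):
    for v in range(276,292,3):
        print(u,v,((ondepth(cc,np.array(u),np.array(v),d[v,u])-s['position'])@M*1000).round(1),end=' ')
    print()
uu,vv=np.meshgrid(np.arange(560),np.arange(420));P=ondepth(cc,uu,vv,d);T=(P-s['position'])@M
t=(P[...,2]>.014)&(P[...,2]<.027)&(abs(T[...,1])<.036)&(abs(T[...,0])<.05)
n,l,st,ce=cv2.connectedComponentsWithStats(t.astype(np.uint8));i=1+st[1:,4].argmax();Q=P[l==i]
print(st[i],Q.mean(0).round(4),cv2.minEnclosingCircle((Q[:,:2]*1000).astype(np.float32)))
E
```

```text
clock: 8.3
position: [0.4897, 0.308, 0.0032]
tool_rot: [-3.142, -0.0, 0.197]
force: [0.1, 0.6, 0.4]
grip_width: 0.0854
[0.48969692 0.30801245 0.00322227]
150 276 [-11.5 -68.5   2.5] 150 279 [-13.7 -68.9   3.1] 150 282 [-15.2 -68.9   2.5] 150 285 [-17.4 -69.4   3.2] 150 288 [ 10.8 -48.4 -49. ] 150 291 [ 10.6 -47.8 -50.8] 
160 276 [-11.6 -63.2   2.7] 160 279 [-13.4 -63.4   2.7] 160 282 [  9.9 -46.7 -42.6] 160 285 [ 10.5 -45.6 -46. ] 160 288 [ 10.2 -45.  -47.9] 160 291 [ 11.1 -43.8 -51.6] 
168 276 [-11.7 -59.    2.9] 168 279 [-13.1 -58.9   2.1] 168 282 [ 10.3 -43.3 -43.4] 168 285 [  9.6 -43.1 -44.4] 168 288 [  9.4 -42.5 -46.4] 168 291 [  8.4 -42.5 -46.8] 
390 276 [-11.4  58.5   2.7] 390 279 [-13.4  58.8   3.2] 390 282 [ 10.6  42.8 -43.6] 390 285 [  9.8  42.7 -44.5] 390 288 [  9.3  42.3 -46. ] 390 291 [  7.9  42.5 -45.8] 
400 276 [-11.4  63.8   2.6] 400 279 [-13.   63.9   2.3] 400 282 [ 11.2  46.3 -44.8] 400 285 [ 11.   45.7 -46.8] 400 288 [ 10.7  45.2 -48.4] 400 291 [ 10.9  44.4 -51. ] 
408 276 [-11.4  68.1   2.6] 408 279 [-13.3  68.4   2.8] 408 282 [-14.9  68.5   2.5] 408 285 [-16.4  68.4   1.8] 408 288 [ 10.   48.7 -47.3] 408 291 [ 10.4  47.7 -50.1] 
[  215   210   127   119 11683] [0.492  0.3088 0.0205] ((489.4095764160156, 308.02667236328125), 30.21120262145996)
```

View pics/w6.png

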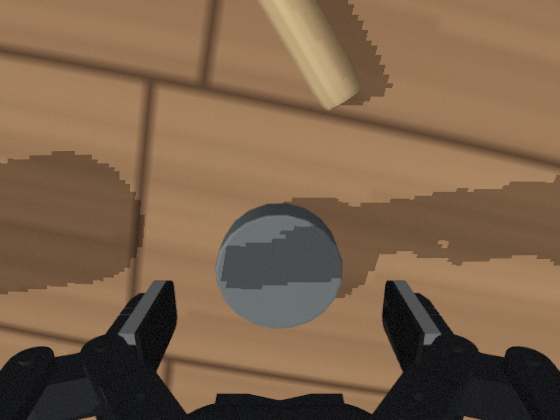

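```bash
python3 -m inch '[{"dx":0,"dy":0,"dz":10,"rx":0,"ry":0,"rz":0,"hand":-1},{"dx":0,"dy":0,"dz":10,"rx":0,"ry":0,"rz":0,"hand":-1},{"dx":0,"dy":0,"dz":5,"rx":0,"ry":0,"rz":0,"hand":-1},{"dx":0,"dy":0,"dz":4,"rx":0,"ry":0,"rz":0,"hand":-1},{"dx":0,"dy":0,"dz":0,"rx":0,"ry":0,"rz":0,"hand":-1},{"dx":0,"dy":0,"dz":0,"rx":0,"ry":0,"rz":0,"hand":-1}]'
```

```text
clock: 8.95
position: [0.4897, 0.308, -0.0258]
tool_rot: [-3.142, 0.0, 0.197]
force: [0.3, 0.2, 0.7]
grip_width: 0.0854
```

Run:
```python
from h import *
s=bot.observe();print(s['position'],s['force']);p,d=bot.grab_frame("wrist");cv2.imwrite("pics/w7.png",p[:,:,::-1])
```

```text
[ 0.48969419  0.30802059 -0.02579205] [0.30717893 0.22072538 0.68926794]
```

View pics/w7.png

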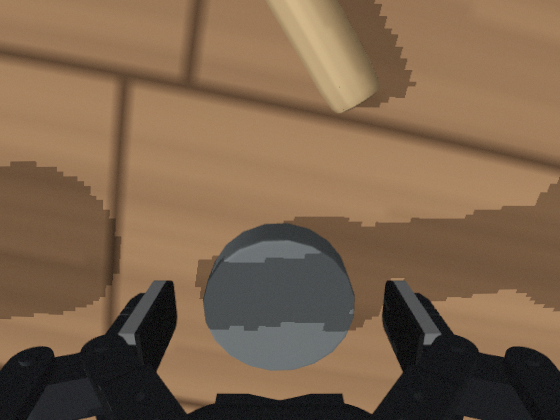

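The disc is now between the pads, at about (280,297). Closing gradually.

```bash
python3 -m inch '[{"dx":0,"dy":0,"dz":0,"rx":0,"ry":0,"rz":0,"hand":-0.6},{"dx":0,"dy":0,"dz":0,"rx":0,"ry":0,"rz":0,"hand":-0.4},{"dx":0,"dy":0,"dz":0,"rx":0,"ry":0,"rz":0,"hand":-0.2},{"dx":0,"dy":0,"dz":0,"rx":0,"ry":0,"rz":0,"hand":0.2},{"dx":0,"dy":0,"dz":0,"rx":0,"ry":0,"rz":0,"hand":0.2},{"dx":0,"dy":0,"dz":0,"rx":0,"ry":0,"rz":0,"hand":0.2}]' 45
python3 - <<'E'
from h import *
s=bot.observe();cc=cam("wrist");p,d=bot.grab_frame("wrist");cv2.imwrite("pics/w8.png",p[:,:,::-1])
M=R.from_euler('xyz',s['tool_rot']).as_matrix()
uu,vv=np.meshgrid(np.arange(560),np.arange(420));P=ondepth(cc,uu,vv,d);T=(P-s['position'])@M*1000
for v in range(255,300,4): print(v,T[v,212].round(1),T[v,205].round(1),T[v,345].round(1))
E
```

```text
clock: 9.6
position: [0.4899, 0.3081, -0.0251]
tool_rot: [-3.142, -0.0, 0.197]
force: [-2.7, -2.1, 10.3]
grip_width: 0.0586
255 [ 14.4 -28.8 -26.9] [ 13.6 -32.2 -25.3] [ 13.8  28.2 -25.5]
259 [ 12.4 -29.  -26.8] [ 12.1 -32.1 -26.1] [ 12.2  28.1 -26.2]
263 [ 10.5 -29.1 -26.8] [  9.8 -32.4 -25.4] [ 10.2  28.3 -25.9]
267 [  8.3 -29.3 -26.1] [  8.1 -32.4 -25.8] [  8.1  28.5 -25.6]
271 [ 13.2 -26.7 -39.5] [ 10.7 -30.5 -34.7] [ 16.   24.8 -44.6]
275 [ 14.3 -25.7 -44.8] [ 11.  -29.8 -38.7] [ 14.5  24.8 -45. ]
279 [ 12.9 -25.6 -45.5] [ 10.6 -29.3 -41.2] [ 13.2  24.7 -45.9]
283 [ 11.4 -25.7 -45.9] [  8.9 -29.4 -41.3] [ 11.  25. -45.]
287 [  9.9 -25.7 -46.3] [  7.5 -29.3 -42.1] [  9.9  24.9 -46. ]
291 [  8.  -25.8 -46. ] [  5.5 -29.6 -41.6] [  7.5  25.2 -44.9]
295 [  6.  -26.1 -45.4] [  5.2 -29.1 -44.3] [  6.3  25.1 -45.9]
299 [  4.5 -26.1 -45.9] [  3.9 -29.  -45. ] [  4.5  25.3 -45.7]
```

View pics/w8.png

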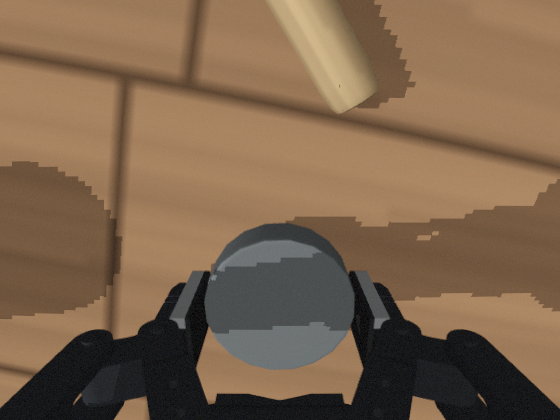

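```bash
python3 -m inch '[{"dx":0,"dy":0,"dz":-5,"rx":0,"ry":0,"rz":0,"hand":0.2},{"dx":0,"dy":0,"dz":-15,"rx":0,"ry":0,"rz":0,"hand":0.2},{"dx":0,"dy":0,"dz":-25,"rx":0,"ry":0,"rz":0,"hand":0.2},{"dx":0,"dy":0,"dz":-25,"rx":0,"ry":0,"rz":0,"hand":0.2},{"dx":0,"dy":0,"dz":-25,"rx":0,"ry":0,"rz":0,"hand":0.2},{"dx":0,"dy":0,"dz":-25,"rx":0,"ry":0,"rz":0,"hand":0.2},{"dx":0,"dy":0,"dz":-15,"rx":0,"ry":0,"rz":0,"hand":0.2},{"dx":0,"dy":0,"dz":0,"rx":0,"ry":0,"rz":0,"hand":0.2},{"dx":0,"dy":0,"dz":0,"rx":0,"ry":0,"rz":0,"hand":0.2}]'
python3 - <<'E'
from h import *
s=bot.observe();cc=cam("wrist");p,d=bot.grab_frame("wrist");cv2.imwrite("pics/w9.png",p[:,:,::-1])
M=R.from_euler('xyz',s['tool_rot']).as_matrix()
j=np.load('/tmp/jig.npy');J=R.from_euler('z',j[2]).as_matrix();W=J@[-.02,-.02,.022]+[j[0],j[1],0]
print(s['position'],s['tool_rot'],'pocket',W,'tool offs',1000*(M.T@(W-s['position'])))
uu,vv=np.meshgrid(np.arange(560),np.arange(420));P=ondepth(cc,uu,vv,d);T=(P-s['position'])@M
t=(T[...,2]>-.055)&(T[...,2]<-.035)&(abs(T[...,1])<.027)&(abs(T[...,0])<.05)
Q=T[t];A=np.c_[Q[:,:2],np.ones(len(Q))];c=np.linalg.lstsq(A,Q[:,2],rcond=None)[0];print('top plane slope,height',c, 'x range',np.percentile(Q[:,0],[0.5,99.5]))
E
```

```text
clock: 10.55
position: [0.4896, 0.3078, 0.109]
tool_rot: [3.141, 0.0, 0.197]
force: [-1.4, -1.3, -1.0]
grip_width: 0.0582
[0.48956562 0.30775536 0.10898739] [3.14148189e+00 9.72477953e-05 1.96613300e-01] pocket [ 0.52278992 -0.0349775   0.022     ] tool offs [-34.35986738 342.61039865  87.02867963]
top plane slope,height [ 0.03610074  0.00110772 -0.04541518] x range [-0.02792105  0.02925477]
```

View pics/w9.png

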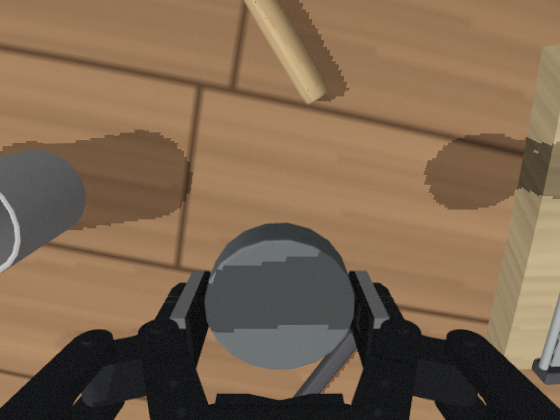

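```bash
python3 -m inch '[{"dx":-2,"dy":20,"dz":0,"rx":0,"ry":0,"rz":0,"hand":0.2},{"dx":-3.8,"dy":38,"dz":0,"rx":0,"ry":0,"rz":0,"hand":0.2},{"dx":-3.8,"dy":38,"dz":0,"rx":0,"ry":0,"rz":0,"hand":0.2},{"dx":-3.8,"dy":38,"dz":0,"rx":0,"ry":0,"rz":0,"hand":0.2},{"dx":-3.8,"dy":38,"dz":0,"rx":0,"ry":0,"rz":0,"hand":0.2},{"dx":-3.8,"dy":38,"dz":0,"rx":0,"ry":0,"rz":0,"hand":0.2},{"dx":-3.8,"dy":38,"dz":0,"rx":0,"ry":0,"rz":0,"hand":0.2},{"dx":-3.8,"dy":38,"dz":0,"rx":0,"ry":0,"rz":0,"hand":0.2},{"dx":-3.8,"dy":38,"dz":0,"rx":0,"ry":0,"rz":0,"hand":0.2},{"dx":-2,"dy":18.6,"dz":0,"rx":0,"ry":0,"rz":0,"hand":0.2}]'
python3 -m inch '[{"dx":0,"dy":0,"dz":0,"rx":0,"ry":0,"rz":0,"hand":0.2},{"dx":0,"dy":0,"dz":0,"rx":0,"ry":0,"rz":0,"hand":0.2},{"dx":0,"dy":0,"dz":0,"rx":0,"ry":0,"rz":0,"hand":0.2}]'
python3 - <<'E'
from h import *
s=bot.observe();cc=cam("wrist");p,d=bot.grab_frame("wrist");cv2.imwrite("pics/w10.png",p[:,:,::-1])
M=R.from_euler('xyz',s['tool_rot']).as_matrix()
j=np.load('/tmp/jig.npy');J=R.from_euler('z',j[2]).as_matrix();o=np.array([j[0],j[1],0]);W=J@[-.02,-.02,.022]+o
print(s['position'],s['tool_rot'],'tool offs',1000*(M.T@(W-s['position'])))
im=p[:,:,::-1].copy();g=np.linspace(-.13,.13,60);t=np.linspace(0,6.28,60)
for q in (np.c_[g,g*0+.13,g*0+.03],np.c_[g,g*0-.13,g*0+.03],np.c_[g*0+.13,g,g*0+.03],np.c_[-.02+.0345*np.cos(t),-.02+.0345*np.sin(t),.03+0*t],[[.07,.085,.106],[.07,-.109,.05]]):
    for a in proj(cc,np.asarray(q)@J.T+o): cv2.circle(im,(int(round(a[0])),int(round(a[1]))),1,(0,0,255),-1)
cv2.imwrite("pics/w10o.png",im)
for n in("scene","side"):
    p,d=bot.grab_frame(n);im=p[:,:,::-1].copy();c2=cam(n)
    for a in proj(c2,np.c_[-.02+.0345*np.cos(t),-.02+.0345*np.sin(t),.03+0*t]@J.T+o): im[int(round(a[1])),int(round(a[0]))]=(0,0,255)
    y,x=(160,170) if n=="scene" else (150,210)
    cv2.imwrite(f"pics/{n}10.png",cv2.resize(im[y:y+130,x:x+170],None,fx=4,fy=4))
E
```

```text
clock: 11.6
position: [0.5222, -0.0383, 0.108]
tool_rot: [3.141, 0.002, 0.194]
force: [-0.6, 0.1, -0.4]
grip_width: 0.0584
clock: 11.9
position: [0.5226, -0.0337, 0.1087]
tool_rot: [-3.141, 0.001, 0.198]
force: [0.5, -0.2, -1.3]
grip_width: 0.058
[ 0.52263375 -0.03370338  0.10865968] [-3.14093272e+00  8.22550910e-04  1.97938667e-01] tool offs [-2.61530966e-02  1.33714362e+00  8.66588684e+01]
```

View pics/w10o.png

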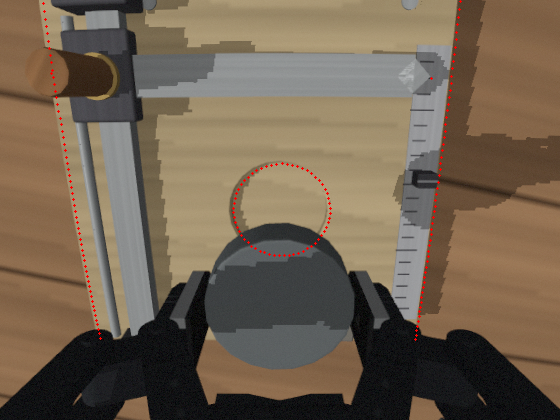

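View pics/scene10.png

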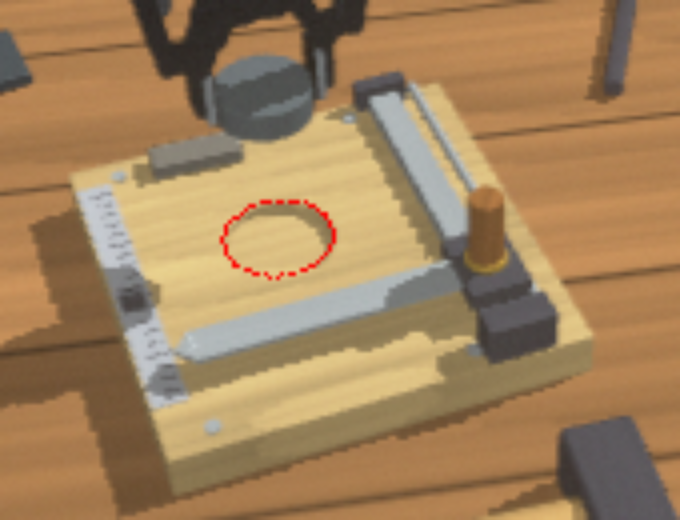

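View pics/side10.png

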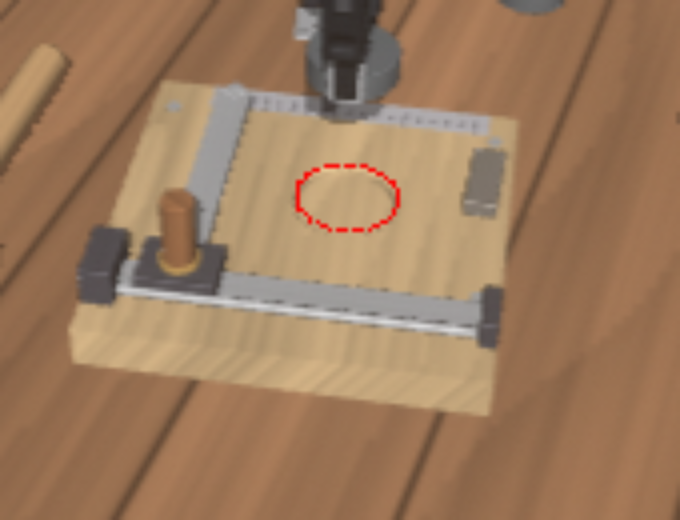

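The pocket overlay matches the rim in all three views, and the disc is level and centred to about 1.5 mm. Lowering to just above the deck.

```bash
python3 -m inch '[{"dx":0,"dy":0,"dz":15,"rx":0,"ry":0,"rz":0,"hand":0.2},{"dx":0,"dy":0,"dz":20,"rx":0,"ry":0,"rz":0,"hand":0.2},{"dx":0,"dy":0,"dz":20,"rx":0,"ry":0,"rz":0,"hand":0.2},{"dx":0,"dy":0,"dz":20,"rx":0,"ry":0,"rz":0,"hand":0.2},{"dx":0,"dy":0,"dz":15,"rx":0,"ry":0,"rz":0,"hand":0.2},{"dx":0,"dy":0,"dz":8,"rx":0,"ry":0,"rz":0,"hand":0.2},{"dx":0,"dy":0,"dz":3,"rx":0,"ry":0,"rz":0,"hand":0.2},{"dx":0,"dy":0,"dz":0,"rx":0,"ry":0,"rz":0,"hand":0.2},{"dx":0,"dy":0,"dz":0,"rx":0,"ry":0,"rz":0,"hand":0.2}]'
python3 - <<'E'
from h import *
s=bot.observe();cc=cam("wrist");p,d=bot.grab_frame("wrist")
M=R.from_euler('xyz',s['tool_rot']).as_matrix()
j=np.load('/tmp/jig.npy');J=R.from_euler('z',j[2]).as_matrix();o=np.array([j[0],j[1],0]);W=J@[-.02,-.02,.022]+o
print(s['position'],s['tool_rot'],'tool offs',1000*(M.T@(W-s['position'])))
im=p[:,:,::-1].copy();t=np.linspace(0,6.28,90)
for a in proj(cc,np.c_[-.02+.0345*np.cos(t),-.02+.0345*np.sin(t),.03+0*t]@J.T+o): cv2.circle(im,(int(round(a[0])),int(round(a[1]))),1,(0,0,255),-1)
cv2.imwrite("pics/w11o.png",im)
E
```

```text
clock: 12.95
position: [0.5234, -0.0347, 0.0088]
tool_rot: [3.141, -0.001, 0.197]
force: [-0.4, 0.0, -1.2]
grip_width: 0.0581
[ 0.52336007 -0.03468215  0.00883101] [ 3.14139959e+00 -9.00217311e-04  1.96803524e-01] tool offs [ -0.60503802   0.1807125  -13.1695011 ]
```

View pics/w11o.png

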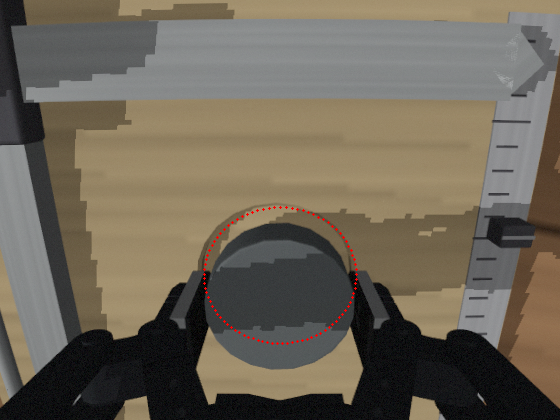

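Run:
```python
from h import *
p,d=bot.grab_frame("wrist")
im=p[:,:,::-1];cv2.imwrite("pics/w11z.png",cv2.resize(im[185:300,185:375],None,fx=4,fy=4,interpolation=cv2.INTER_CUBIC))
```

```text
(no output)
```

View pics/w11z.png

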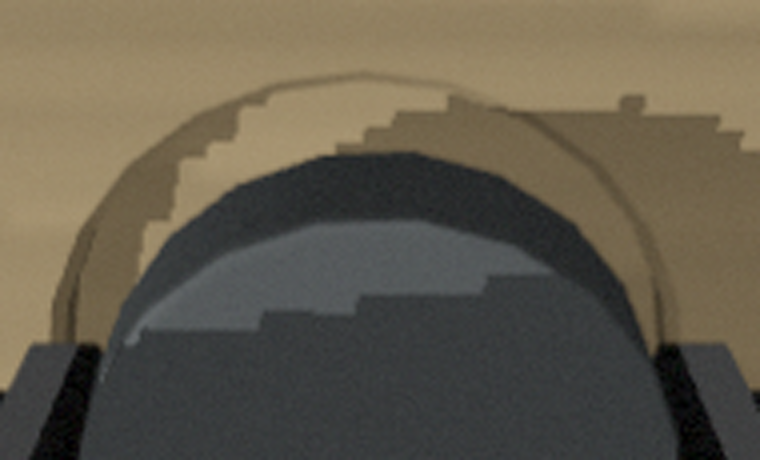

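Run:
```python
from h import *
from scipy.optimize import least_squares
s=bot.observe();cc=cam("wrist");M=R.from_euler('xyz',s['tool_rot']).as_matrix()
A=np.array([(52,340),(78,235),(130,165),(240,97),(365,72),(450,88),(530,118),(600,175),(655,250),(678,330)])/4+[185,185]
B=np.array([(330,153),(240,185),(170,235),(125,305),(410,153),(500,180),(575,230),(615,290),(640,345)])/4+[185,185]
for X,z,r in((A,.03,.0345),(B,s['position'][2]+.0254,.030)):
    W=(onplane(cc,X[:,0],X[:,1],z)-s['position'])@M
    q=least_squares(lambda c:np.hypot(W[:,0]-c[0],W[:,1]-c[1])-r,[0,0]);q2=least_squares(lambda c:np.hypot(W[:,0]-c[0],W[:,1]-c[1])-c[2],[0,0,r])
    print(q.x*1000,q2.x*1000,abs(q.fun).max()*1000)
```

```text
[ 1.25804881 -1.64939916] [-0.15780525 -1.64661056 35.61756954] 1.115155889443019
[-1.70906564 -0.38779267] [-1.28155747 -0.34129429 29.66142633] 0.40348225295963946
```

```bash
python3 -m inch '[{"dx":1.7,"dy":-1.3,"dz":0,"rx":0,"ry":0,"rz":0,"hand":0.2},{"dx":0,"dy":0,"dz":3,"rx":0,"ry":0,"rz":0,"hand":0.2},{"dx":0,"dy":0,"dz":3,"rx":0,"ry":0,"rz":0,"hand":0.2},{"dx":0,"dy":0,"dz":3,"rx":0,"ry":0,"rz":0,"hand":0.2},{"dx":0,"dy":0,"dz":1,"rx":0,"ry":0,"rz":0,"hand":0.2},{"dx":0,"dy":0,"dz":0,"rx":0,"ry":0,"rz":0,"hand":0.2},{"dx":0,"dy":0,"dz":0,"rx":0,"ry":0,"rz":0,"hand":0.2}]'
```

```text
clock: 13.75
position: [0.5247, -0.0332, 0.0001]
tool_rot: [3.141, -0.001, 0.197]
force: [-15.1, 0.9, 57.4]
grip_width: 0.0587
```

```bash
python3 -m inch '[{"dx":0,"dy":0,"dz":1,"rx":0,"ry":0,"rz":0,"hand":0.2},{"dx":0,"dy":0,"dz":0,"rx":0,"ry":0,"rz":0,"hand":0.2}]'
python3 - <<'E'
from h import *
s=bot.observe();print(s['position'],s['force']);p,d=bot.grab_frame("wrist")
im=p[:,:,::-1];cv2.imwrite("pics/w12z.png",cv2.resize(im[185:385,185:375],None,fx=3,fy=3,interpolation=cv2.INTER_CUBIC))
E
```

```text
clock: 13.95
position: [0.5247, -0.0332, -0.0001]
tool_rot: [3.14, -0.001, 0.197]
force: [-20.3, 1.9, 77.1]
grip_width: 0.0584
[ 5.24727138e-01 -3.32195725e-02 -1.43886744e-04] [-20.34740885   1.92045162  77.11628442]
```

View pics/w12z.png

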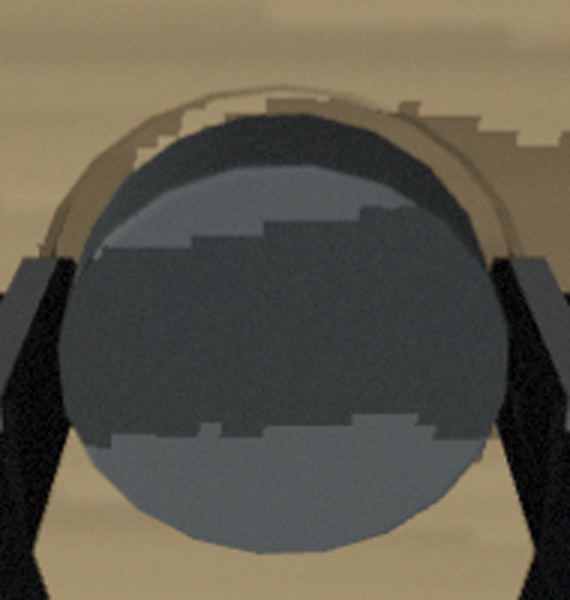

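Upward force is 77 N, too high. I'll back off right away and then diagnose.

```bash
python3 -m inch '[{"dx":0,"dy":0,"dz":-3,"rx":0,"ry":0,"rz":0,"hand":0.2},{"dx":0,"dy":0,"dz":0,"rx":0,"ry":0,"rz":0,"hand":0.2},{"dx":0,"dy":0,"dz":0,"rx":0,"ry":0,"rz":0,"hand":0.2}]'
python3 - <<'E'
from h import *
from scipy.optimize import least_squares
s=bot.observe();cc=cam("wrist");M=R.from_euler('xyz',s['tool_rot']).as_matrix();print(s['position'],s['force'],s['moment'])
p,d=bot.grab_frame("wrist")
uu,vv=np.meshgrid(np.arange(560),np.arange(420));P=ondepth(cc,uu,vv,d);T=(P-s['position'])@M
cv2.imwrite("pics/w13z.png",cv2.resize(p[185:385,185:375,::-1],None,fx=3,fy=3,interpolation=cv2.INTER_CUBIC))
t=((vv-300)**2/65**2+(uu-280)**2/65**2)<1
Q=P[t];A=np.c_[Q[:,:2]-s['position'][:2],np.ones(len(Q))]
k=np.ones(len(Q),bool)
for _ in range(5):
    c=np.linalg.lstsq(A[k],Q[k,2],rcond=None)[0];k=abs(A@c-Q[:,2])<.003
print('disc top plane',c,k.mean())
D=P[100:180,200:340,2];print('deck z',np.median(D[D>0]))
p,d=bot.grab_frame("side");cv2.imwrite("pics/s13.png",cv2.resize(p[140:270,210:380,::-1],None,fx=4,fy=4,interpolation=cv2.INTER_CUBIC))
p,d=bot.grab_frame("scene");cv2.imwrite("pics/c13.png",cv2.resize(p[150:280,170:340,::-1],None,fx=4,fy=4,interpolation=cv2.INTER_CUBIC))
E
```

```text
clock: 14.3
position: [0.5247, -0.0332, 0.0006]
tool_rot: [3.141, -0.001, 0.197]
force: [-3.5, -0.3, 19.0]
grip_width: 0.0584
[ 0.52470909 -0.03317735  0.00059579] [-3.54519535 -0.348039   18.99437232] [-0.03489665  0.81717672 -0.05395439]
disc top plane [-0.00254851  0.00150958  0.04633273] 0.993276422150034
deck z 0.030733790265313615
```

View pics/w13z.png

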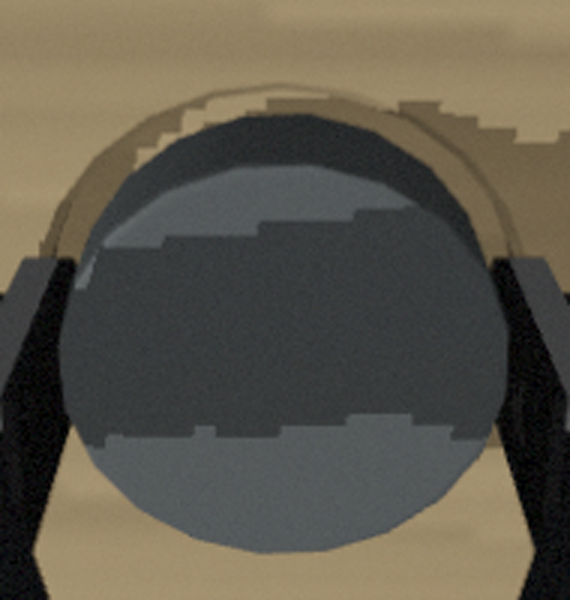

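View pics/s13.png

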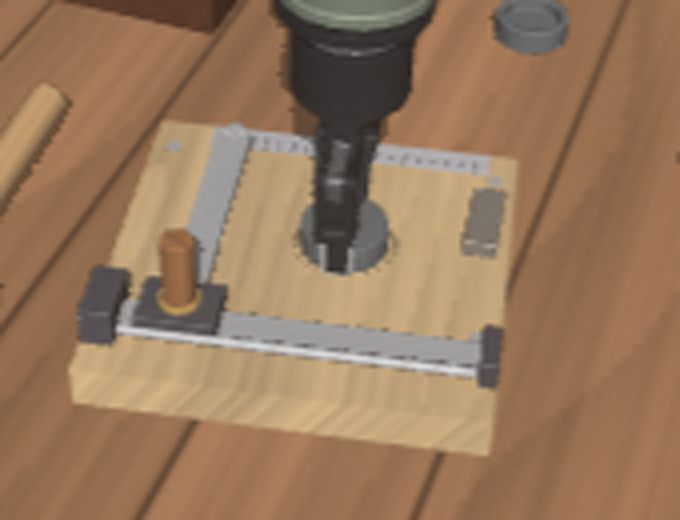

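View pics/c13.png

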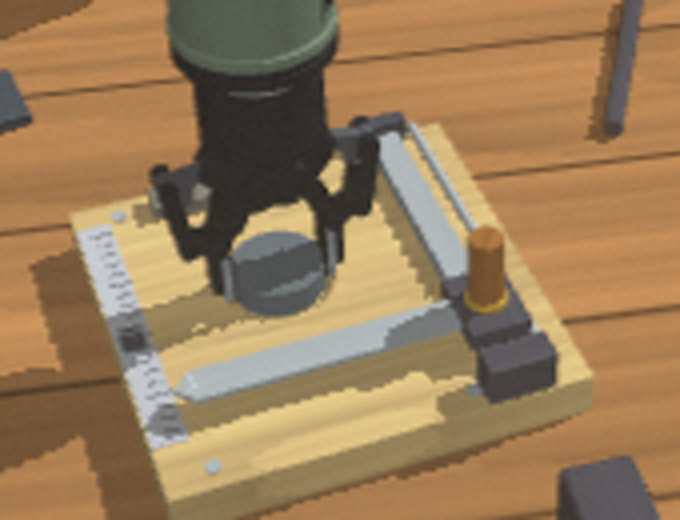

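Run:
```python
from h import *
from scipy.optimize import least_squares
s=bot.observe();cc=cam("wrist");M=R.from_euler('xyz',s['tool_rot']).as_matrix();p,d=bot.grab_frame("wrist")
cv2.imwrite("pics/w14z.png",cv2.resize(p[200:290,190:370,::-1],None,fx=4.4,fy=4.4,interpolation=cv2.INTER_CUBIC))
np.savez('/tmp/w14.npz',p=p,d=d)
A=np.array([(40,255),(60,205),(100,158),(150,120),(215,93),(280,84),(345,92),(400,115),(460,160),(500,210),(518,250)])/3+[185,185]
B=np.array([(80,250),(100,210),(140,165),(190,132),(245,114),(310,114),(370,132),(430,168),(470,215),(488,255)])/3+[185,185]
C=np.array([(105,247),(160,205),(240,170),(310,165),(380,185),(440,225),(485,280),(507,345),(490,440),(440,500),(385,535),(325,550),(260,552),(195,535),(130,490),(95,445),(65,390),(60,340),(75,285)])/3+[185,185]
for n,X,z,r in(('rim',A,.03,.0345),('discbot',B,.0255,.030),('disctop',C,.0455,.03)):
    W=(onplane(cc,X[:,0],X[:,1],z)-s['position'])@M
    q=least_squares(lambda c:np.hypot(W[:,0]-c[0],W[:,1]-c[1])-r,[0,0]);q2=least_squares(lambda c:np.hypot(W[:,0]-c[0],W[:,1]-c[1])-c[2],[0,0,r])
    print(n,(q.x*1000).round(2),(q2.x*1000).round(2),abs(q.fun).max()*1000,abs(q2.fun).max()*1000)
```

```text
rim [-0.55 -0.58] [-1.57 -0.57 35.31] 0.6967456353396753 0.3481097991435006
discbot [-1.43 -0.02] [-2.96 -0.05 31.2 ] 0.9284863973470434 0.3502758758587542
disctop [-0.78  0.5 ] [-0.74  0.37 29.14] 1.7974465660660564 1.0388147903568936
```

View pics/w14z.png

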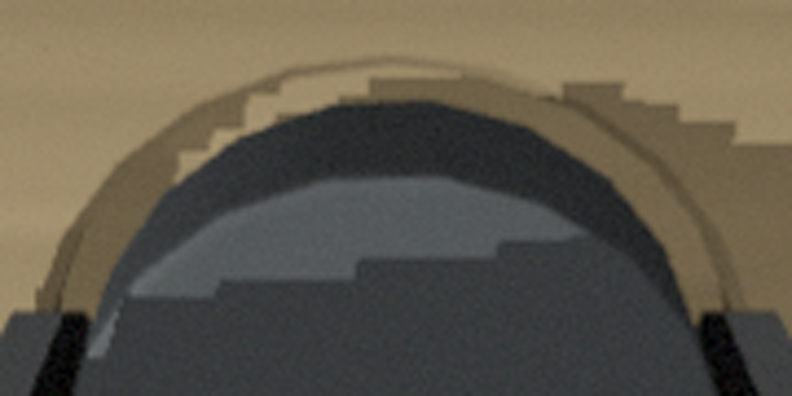

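Run:
```python
from h import *
s=bot.observe();M=R.from_euler('xyz',s['tool_rot']).as_matrix();T0=s['position']
for n,(x0,y0) in (("side",(250,170)),("scene",(205,180))):
    p,d=bot.grab_frame(n);cc=cam(n);im=cv2.resize(p[y0:y0+90,x0:x0+90,::-1],None,fx=7,fy=7,interpolation=cv2.INTER_CUBIC)
    for z,c in((.022,(255,0,255)),(.030,(0,0,255)),(.035,(0,255,0)),(.042,(255,255,0))):
        for yy in((-.030,-.037) if n=="side" else(-.03,.03)):
            for xx in(-.011,.011):
                P=T0+M@np.array([xx,yy,0]);P[2]=z;a=(proj(cc,P)-[x0,y0])*7+3
                cv2.circle(im,(int(a[0]),int(a[1])),3,c,-1)
    cv2.imwrite(f"pics/{n}15.png",im)
    # depth
    uu,vv=np.meshgrid(np.arange(560),np.arange(420));P=(ondepth(cc,uu,vv,d));L=(P-T0)@M
    f=(abs(L[...,0])<.02)&(abs(L[...,1])>.029)&(abs(L[...,1])<.045)&(P[...,2]>.026)&(P[...,2]<.06)
    print(n,f.sum());Q=np.c_[L[f],P[f][:,2]];
    for q in Q[np.argsort(Q[:,3])][:400:12]: print((q*1000).round(0)[[0,1,3]],end=' ')
    print()
```

```text
side 106
[  4. -38.  26.] [ 13. -45.  28.] [  4. -36.  28.] [ -5. -44.  30.] [ 10. -37.  35.] [ -1. -40.  40.] [-10. -30.  47.] [ -4. -43.  50.] [ -6. -41.  55.] 
scene 146
[-1. 39. 27.] [19. 42. 28.] [ 9. 31. 29.] [16. 33. 30.] [  9. -34.  31.] [ -5. -44.  33.] [  6. -38.  36.] [10. 33. 41.] [-1. 30. 44.] [  9. -30.  46.] [ 12. -32.  51.] [ 5. 43. 54.] [  4. -37.  59.]
```

View pics/side15.png

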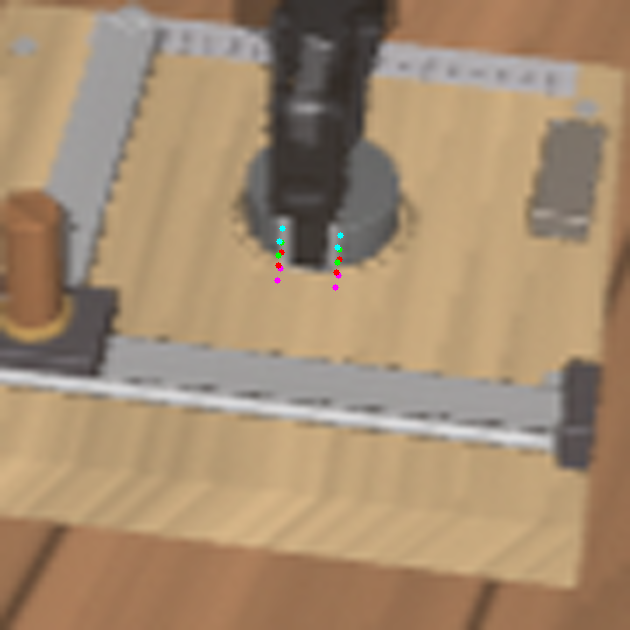

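View pics/scene15.png

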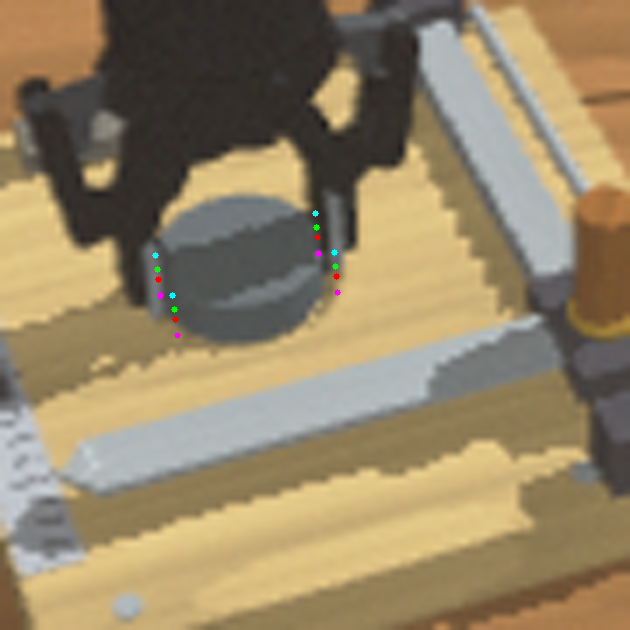

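The side view shows the fingertips resting on the deck at z≈30 mm. The disc is level, centred to about 1 mm, and about 3.5 mm above the pocket floor. I'll unload the fingers and then release. The drop is well under the 13 mm limit, and the pocket's 4.5 mm clearance keeps it within tolerance.

```bash
python3 -m inch '[{"dx":0,"dy":0,"dz":-1.2,"rx":0,"ry":0,"rz":0,"hand":0.2},{"dx":0,"dy":0,"dz":0,"rx":0,"ry":0,"rz":0,"hand":0.2},{"dx":0,"dy":0,"dz":0,"rx":0,"ry":0,"rz":0,"hand":0.2}]' 20
```

```text
clock: 14.9
position: [0.5241, -0.0331, 0.001]
tool_rot: [-3.141, 0.001, 0.197]
force: [0.3, 1.6, -2.3]
grip_width: 0.0586
```

```bash
python3 -m inch '[{"dx":0,"dy":0,"dz":0,"rx":0,"ry":0,"rz":0,"hand":-0.5},{"dx":0,"dy":0,"dz":0,"rx":0,"ry":0,"rz":0,"hand":-0.7},{"dx":0,"dy":0,"dz":0,"rx":0,"ry":0,"rz":0,"hand":-1},{"dx":0,"dy":0,"dz":0,"rx":0,"ry":0,"rz":0,"hand":-1},{"dx":0,"dy":0,"dz":0,"rx":0,"ry":0,"rz":0,"hand":-1},{"dx":0,"dy":0,"dz":0,"rx":0,"ry":0,"rz":0,"hand":-1},{"dx":0,"dy":0,"dz":0,"rx":0,"ry":0,"rz":0,"hand":-1}]'
python3 - <<'E'
from h import *
s=bot.observe();cc=cam("wrist");M=R.from_euler('xyz',s['tool_rot']).as_matrix();print(s['position'],s['force'])
p,d=bot.grab_frame("wrist")
uu,vv=np.meshgrid(np.arange(560),np.arange(420));P=ondepth(cc,uu,vv,d)
cv2.imwrite("pics/w16.png",p[:,:,::-1])
t=((vv-300)**2+(uu-280)**2)<50**2
Q=P[t];A=np.c_[Q[:,:2]-s['position'][:2],np.ones(len(Q))];k=np.ones(len(Q),bool)
for _ in range(5):
    c=np.linalg.lstsq(A[k],Q[k,2],rcond=None)[0];k=abs(A@c-Q[:,2])<.003
D=P[100:180,200:340,2];print('disc top plane',c,k.mean(),'deck z',np.median(D[D>0]))
E
```

```text
clock: 15.6
position: [0.5244, -0.0331, 0.0014]
tool_rot: [3.142, -0.0, 0.197]
force: [0.4, 0.9, -0.2]
grip_width: 0.0852
[ 0.52436716 -0.0331342   0.00142465] [ 0.36445896  0.86541854 -0.15173446]
disc top plane [-0.00056919  0.00128561  0.04270124] 0.9962939297124601 deck z 0.030744379672060645
```

View pics/w16.png

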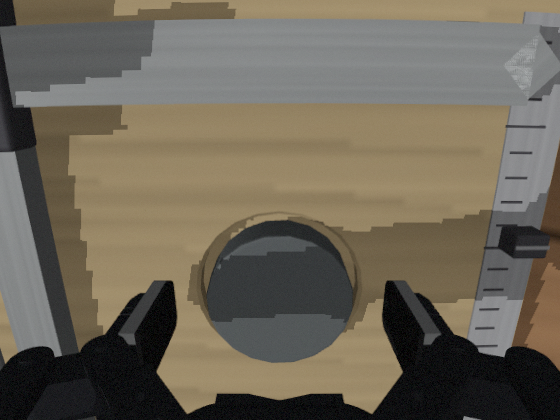

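Seated: the disc top is 12.0 mm above the deck with 0.001 rad tilt. Next, up and over to the handle.

```bash
python3 -m inch '[{"dx":0,"dy":0,"dz":-10,"rx":0,"ry":0,"rz":0,"hand":-1},{"dx":0,"dy":0,"dz":-30,"rx":0,"ry":0,"rz":0,"hand":-1},{"dx":0,"dy":0,"dz":-40,"rx":0,"ry":0,"rz":0,"hand":-1},{"dx":0,"dy":0,"dz":-40,"rx":0,"ry":0,"rz":0,"hand":-1},{"dx":22,"dy":-26,"dz":0,"rx":0,"ry":0,"rz":0,"hand":-1},{"dx":22,"dy":-26,"dz":0,"rx":0,"ry":0,"rz":0,"hand":-1},{"dx":22,"dy":-26,"dz":0,"rx":0,"ry":0,"rz":0,"hand":-1},{"dx":22,"dy":-26,"dz":0,"rx":0,"ry":0,"rz":0,"hand":-1},{"dx":0,"dy":0,"dz":0,"rx":0,"ry":0,"rz":0,"hand":-1},{"dx":0,"dy":0,"dz":0,"rx":0,"ry":0,"rz":0,"hand":-1}]'
python3 -m inch '[{"dx":0,"dy":0,"dz":0,"rx":0,"ry":0,"rz":0,"hand":-1},{"dx":0,"dy":0,"dz":0,"rx":0,"ry":0,"rz":0,"hand":-1}]'
python3 - <<'E'
from h import *
s=bot.observe();cc=cam("wrist");M=R.from_euler('xyz',s['tool_rot']).as_matrix();print(s['position'],s['tool_rot'],s['force'])
p,d=bot.grab_frame("wrist");cv2.imwrite("pics/w17.png",p[:,:,::-1])
for r in bot.tip_of("wrist","handle")[:1]:
    v,u=r['centre'];W=onplane(cc,np.array(u),np.array(v),.106);print(r,W,((W-s['position'])@M*1000).round(1))
uu,vv=np.meshgrid(np.arange(560),np.arange(420));P=ondepth(cc,uu,vv,d);L=(P-s['position'])@M
f=(abs(P[...,2]-.106)<.006)&(np.hypot(L[...,0],L[...,1])<.035)
print(f.sum(),P[f].mean(0),(L[f].mean(0)*1000).round(1),cv2.minEnclosingCircle((L[f][:,:2]*1000).astype(np.float32)) if f.any() else 0)
for u,v in((440,200),):pass
p,d=bot.grab_frame("side");cv2.imwrite("pics/s17.png",p[:,:,::-1])
E
```

```text
clock: 16.65
position: [0.5902, 0.0866, 0.1217]
tool_rot: [-3.142, 0.0, 0.198]
force: [-0.7, -0.3, 0.1]
grip_width: 0.0853
clock: 16.85
position: [0.5901, 0.0849, 0.1217]
tool_rot: [3.141, 0.0, 0.195]
force: [-0.3, -0.2, -0.1]
grip_width: 0.0855
[0.59012616 0.08493567 0.12171752] [3.14118070e+00 4.20594498e-05 1.95486516e-01] [-0.32967552 -0.19730805 -0.11923666]
{'centre': [248.2, 278.4], 'score': 0.8} [0.58893237 0.08529856 0.106     ] [-1.1 -0.6 15.7]
1211 [0.59209747 0.0876821  0.10629386] [ 2.5 -2.3 15.4] ((1.284790277481079, -2.2990076541900635), 10.960016250610352)
```

View pics/w17.png

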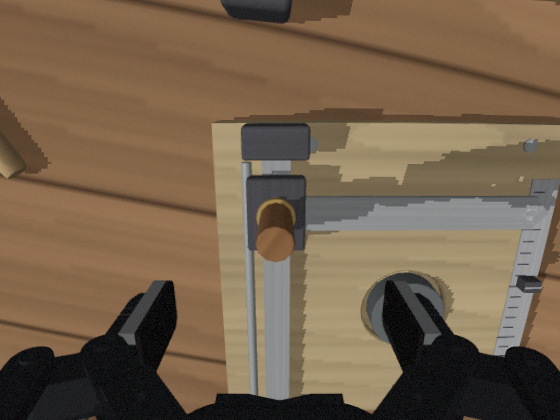

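```bash
python3 -m inch '[{"dx":1,"dy":-2.2,"dz":15,"rx":0,"ry":0,"rz":0,"hand":-1},{"dx":0,"dy":0,"dz":25,"rx":0,"ry":0,"rz":0,"hand":-1},{"dx":0,"dy":0,"dz":25,"rx":0,"ry":0,"rz":0,"hand":-1},{"dx":0,"dy":0,"dz":10,"rx":0,"ry":0,"rz":0,"hand":-1},{"dx":0,"dy":0,"dz":0,"rx":0,"ry":0,"rz":0,"hand":-1},{"dx":0,"dy":0,"dz":0,"rx":0,"ry":0,"rz":0,"hand":-1}]'
python3 -m inch '[{"dx":0,"dy":0,"dz":0,"rx":0,"ry":0,"rz":0,"hand":-0.2},{"dx":0,"dy":0,"dz":0,"rx":0,"ry":0,"rz":0,"hand":0.2},{"dx":0,"dy":0,"dz":0,"rx":0,"ry":0,"rz":0,"hand":1},{"dx":0,"dy":0,"dz":0,"rx":0,"ry":0,"rz":0,"hand":1},{"dx":0,"dy":0,"dz":0,"rx":0,"ry":0,"rz":0,"hand":1},{"dx":0,"dy":0,"dz":0,"rx":0,"ry":0,"rz":0,"hand":1},{"dx":0,"dy":0,"dz":0,"rx":0,"ry":0,"rz":0,"hand":1},{"dx":0,"dy":0,"dz":0,"rx":0,"ry":0,"rz":0,"hand":1}]' 70
python3 - <<'E'
from h import *
s=bot.observe();print(s['position'],s['tool_rot'],s['force'])
p,d=bot.grab_frame("wrist");cv2.imwrite("pics/w18.png",p[:,:,::-1])
p,d=bot.grab_frame("scene");cv2.imwrite("pics/c18.png",cv2.resize(p[150:280,170:340,::-1],None,fx=4,fy=4,interpolation=cv2.INTER_CUBIC))
E
```

```text
clock: 17.6
position: [0.5911, 0.0885, 0.0469]
tool_rot: [-3.142, -0.0, 0.197]
force: [0.3, 0.6, 0.4]
grip_width: 0.0855
clock: 18.4
position: [0.5912, 0.0875, 0.0469]
tool_rot: [3.141, -0.0, 0.196]
force: [-1.3, -5.0, 8.0]
grip_width: 0.0202
[0.59123153 0.08754074 0.04694613] [ 3.14059290e+00 -4.63126707e-04  1.96091901e-01] [-1.27188406 -4.97260823  7.99227814]
```

View pics/w18.png

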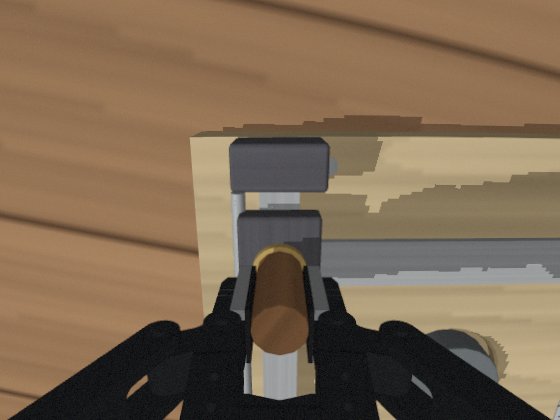

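View pics/c18.png

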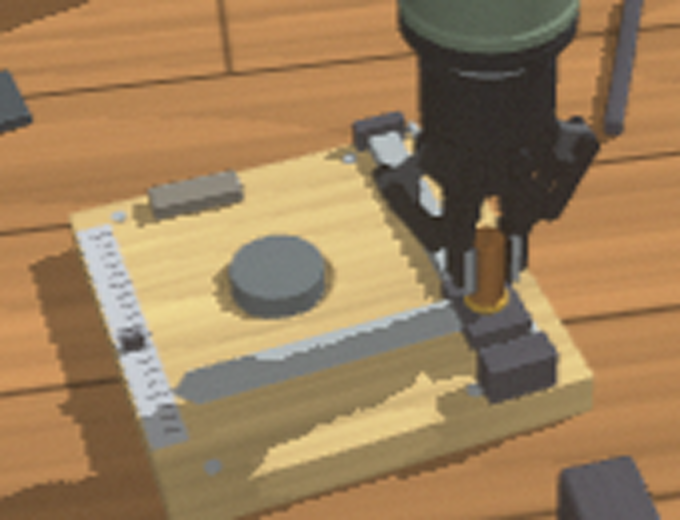

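Run:
```python
from h import *
j=np.load('/tmp/jig.npy');J=R.from_euler('z',j[2]).as_matrix();o=np.array([j[0],j[1],0])
cw=None
p=np.load('/tmp/w1.npz')['p']
for n in("scene","side"):
    p,d=bot.grab_frame(n);cc=cam(n)
    for r in bot.trace(n,"mark")[:1]: print(n,r['score'],r['box'])
    for k,z in(("mark",.03),("rule_tip",.05)):
      for r in bot.tip_of(n,k)[:1]:
        v,u=r['centre'];W=onplane(cc,np.array(u),np.array(v),z);print(n,k,r,((W-o)@J).round(4))
    q=proj(cc,J@[.01,-.119,.036]+o).astype(int);x0,y0=q-[35,35]
    im=cv2.resize(p[y0:y0+70,x0:x0+80,::-1],None,fx=8,fy=8,interpolation=cv2.INTER_CUBIC)
    for xm in(-.01,0,.01,.02,.07):
        for yy,c in((-.112,(0,0,255)),(-.126,(0,255,0))):
            a=(proj(cc,J@[xm,yy,.042 if xm<.05 else .05]+o)-[x0,y0])*8+4;cv2.circle(im,(int(a[0]),int(a[1])),3,c,-1)
    cv2.imwrite(f"pics/{n}19.png",im)
```

```text
scene mark {'centre': [238.5, 203.2], 'score': 0.62} [ 0.0137 -0.1208  0.03  ]
scene rule_tip {'centre': [248.2, 211.4], 'score': 0.73} [ 0.0709 -0.1128  0.05  ]
side mark {'centre': [177.3, 292.2], 'score': 0.43} [ 0.0044 -0.1111  0.03  ]
side rule_tip {'centre': [169.9, 269.4], 'score': 0.96} [ 0.0699 -0.1077  0.05  ]
```

View pics/scene19.png

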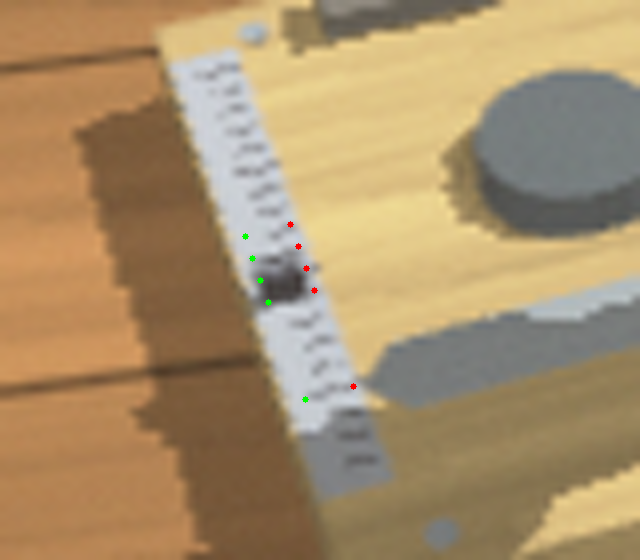

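View pics/side19.png

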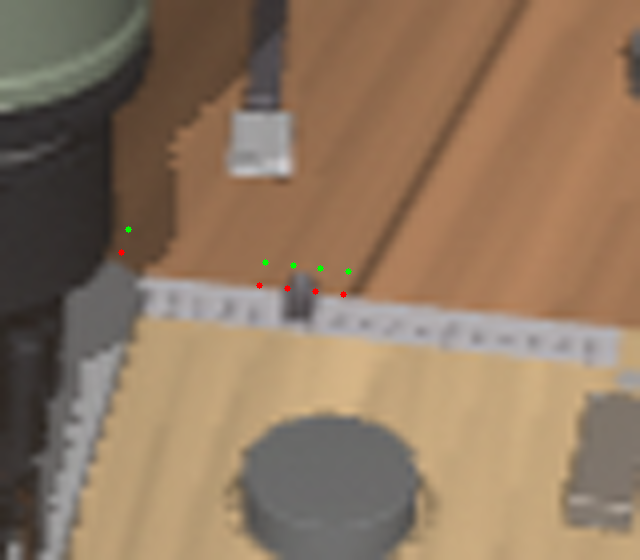

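```bash
python3 -m inch '[{"dx":-4,"dy":0,"dz":0,"rx":0,"ry":0,"rz":0,"hand":1},{"dx":-9,"dy":0,"dz":0,"rx":0,"ry":0,"rz":0,"hand":1},{"dx":-10,"dy":0,"dz":0,"rx":0,"ry":0,"rz":0,"hand":1},{"dx":-10,"dy":0,"dz":0,"rx":0,"ry":0,"rz":0,"hand":1},{"dx":-10,"dy":0,"dz":0,"rx":0,"ry":0,"rz":0,"hand":1},{"dx":-10,"dy":0,"dz":0,"rx":0,"ry":0,"rz":0,"hand":1},{"dx":-7,"dy":0,"dz":0,"rx":0,"ry":0,"rz":0,"hand":1},{"dx":-3,"dy":0,"dz":0,"rx":0,"ry":0,"rz":0,"hand":1},{"dx":0,"dy":0,"dz":0,"rx":0,"ry":0,"rz":0,"hand":1},{"dx":0,"dy":0,"dz":0,"rx":0,"ry":0,"rz":0,"hand":1}]'
cat > look.py <<'E'
from h import *
import sys
j=np.load('/tmp/jig.npy');J=R.from_euler('z',j[2]).as_matrix();o=np.array([j[0],j[1],0])
s=bot.observe();print(s['position'],s['tool_rot'],s['force'],s['grip_width'],'TCP jig',((s['position']-o)@J).round(4))
for n in("scene","side","wrist"):
    p,d=bot.grab_frame(n);cc=cam(n)
    for k,z in(("mark",.03),("rule_tip",.05)):
      for r in bot.tip_of(n,k)[:1]:
        v,u=r['centre'];W=onplane(cc,np.array(u),np.array(v),z);print(n,k,r,((W-o)@J).round(4))
    q=proj(cc,J@[.01,-.119,.036]+o).astype(int);x0,y0=np.maximum(q-[35,35],0)
    cv2.imwrite(f"pics/{n}{sys.argv[1]}.png",cv2.resize(p[y0:y0+70,x0:x0+80,::-1],None,fx=8,fy=8,interpolation=cv2.INTER_CUBIC) if n!="wrist" else p[:,:,::-1])
E
python3 look.py 20
```

```text
clock: 19.9
position: [0.5304, 0.0753, 0.047]
tool_rot: [3.141, -0.002, 0.196]
force: [6.8, -5.0, 1.8]
grip_width: 0.0205
[0.53038141 0.07534166 0.04697433] [ 3.14073193e+00 -2.31368441e-03  1.95920710e-01] [ 6.82165539 -5.04814971  1.7729782 ] 0.020452212415006055 TCP jig [0.0092 0.0867 0.047 ]
scene mark {'centre': [237.4, 201.9], 'score': 0.49} [ 0.009  -0.1228  0.03  ]
scene rule_tip {'centre': [231.2, 203.9], 'score': 0.81} [ 0.0105 -0.1157  0.05  ]
side rule_tip {'centre': [174.4, 288.0], 'score': 0.9} [ 0.0148 -0.0963  0.05  ]
```

View pics/scene20.png

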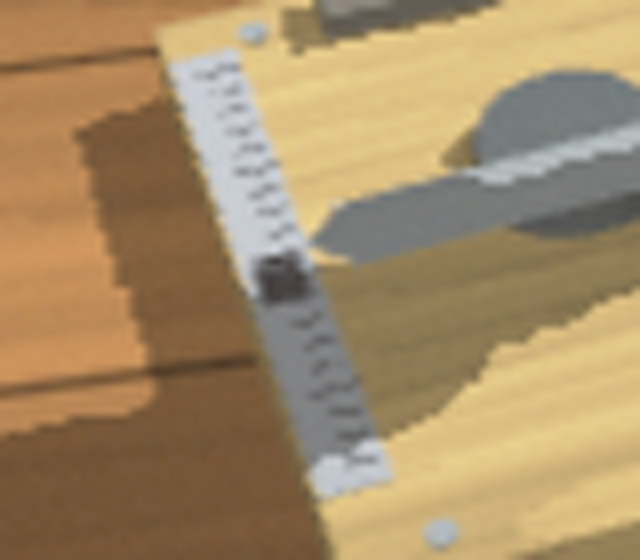

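View pics/side20.png

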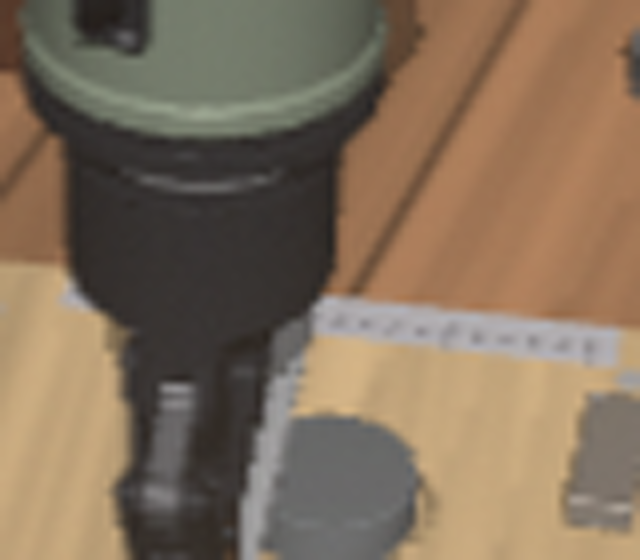

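View pics/wrist20.png

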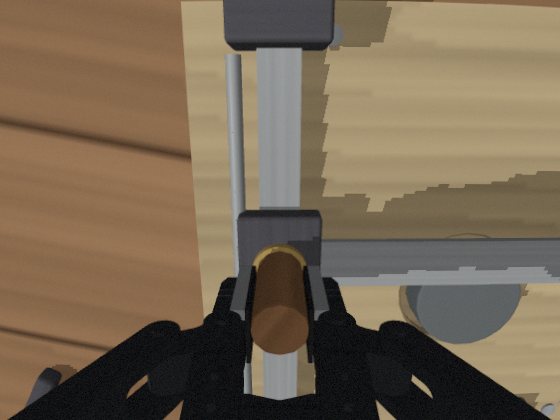

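Run:
```python
from h import *
j=np.load('/tmp/jig.npy');J=R.from_euler('z',j[2]).as_matrix();o=np.array([j[0],j[1],0])
p,d=bot.grab_frame("scene");cc=cam("scene")
q=proj(cc,J@[.01,-.119,.036]+o).astype(int);x0,y0=q-[35,35]
x1,y1=x0+18,y0+15
outs=[]
F=12
for xm in(None,.003,.007):
    im=cv2.resize(p[y1:y1+30,x1:x1+28,::-1],None,fx=F,fy=F,interpolation=cv2.INTER_CUBIC)
    if xm is not None:
        def P(x,y,z): a=(proj(cc,J@[x,y,z]+o)-[x1,y1])*F+F/2;return (int(a[0]),int(a[1]))
        a,b=xm-.005,xm+.005;l,r=-.112,-.126
        for z in(.03,.042): cv2.polylines(im,[np.array([P(a,l,z),P(b,l,z),P(b,r,z),P(a,r,z)])],True,(0,255,0) if z>.04 else (255,0,0),1)
        cv2.line(im,P(xm,l,.042),P(xm,r,.042),(0,0,255),1)
        for xt in(.004,.008,.012): cv2.circle(im,P(xt,-.109,.05),3,(0,255,255),-1)
    outs.append(im[:, :266] if 0 else im)
full=np.hstack(outs);print(full.shape);cv2.imwrite("pics/c21.png",cv2.resize(full,(800,int(full.shape[0]*800/full.shape[1]))))
```

```text
(360, 1008, 3)
```

View pics/c21.png

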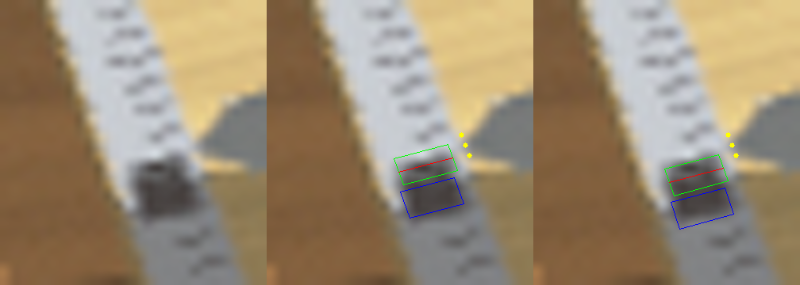

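Run:
```python
import cv2,numpy as np
a=cv2.imread("pics/w1o.png")[285:345,530:610];b=cv2.imread("pics/w1.png")[40:340,120:440]
b=cv2.resize(b,None,fx=2,fy=2,interpolation=cv2.INTER_CUBIC)[285:345,530:610]
w=cv2.imread("pics/w10.png")[160:200,390:450]
A=cv2.resize(np.hstack([b,a]),None,fx=5,fy=5,interpolation=cv2.INTER_CUBIC)
print(A.shape);cv2.imwrite("pics/z1.png",A)
cv2.imwrite("pics/z10.png",cv2.resize(cv2.imread("pics/w10.png")[50:200,380:470],None,fx=4,fy=4,interpolation=cv2.INTER_CUBIC))
```

```text
(300, 800, 3)
```

View pics/z1.png

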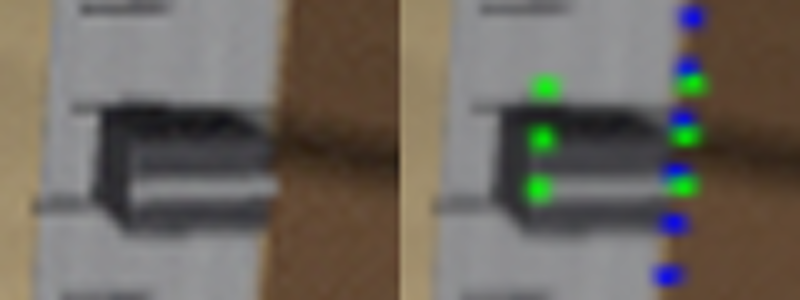

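View pics/z10.png

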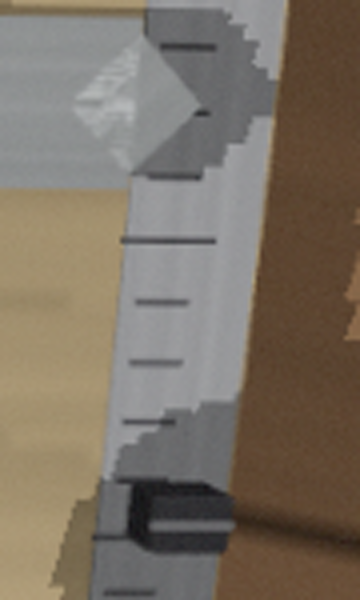

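```bash
python3 -m inch '[{"dx":-2,"dy":0,"dz":0,"rx":0,"ry":0,"rz":0,"hand":1},{"dx":-1.4,"dy":0,"dz":0,"rx":0,"ry":0,"rz":0,"hand":1},{"dx":0,"dy":0,"dz":0,"rx":0,"ry":0,"rz":0,"hand":1},{"dx":0,"dy":0,"dz":0,"rx":0,"ry":0,"rz":0,"hand":1},{"dx":0,"dy":0,"dz":0,"rx":0,"ry":0,"rz":0,"hand":1},{"dx":0,"dy":0,"dz":0,"rx":0,"ry":0,"rz":0,"hand":1},{"dx":0,"dy":0,"dz":0,"rx":0,"ry":0,"rz":0,"hand":1}]'
python3 look.py 22
python3 - <<'E'
from h import *
j=np.load('/tmp/jig.npy');J=R.from_euler('z',j[2]).as_matrix();o=np.array([j[0],j[1],0])
s=bot.observe();cc=cam("wrist");p,d=bot.grab_frame("wrist")
uu,vv=np.meshgrid(np.arange(560),np.arange(420));P=(ondepth(cc,uu,vv,d)-o)@J
# blade edges at columns right of carriage
f=(d>0)&(abs(P[...,2]-.0525)<.003)&(P[...,1]<.05)&(P[...,1]>-.1)
print('blade x range',np.percentile(P[f][:,0],[1,50,99]).round(4),'y',np.percentile(P[f][:,1],[1,99]).round(3))
p,d=bot.grab_frame("scene");cv2.imwrite("pics/full22.png",p[:,:,::-1])
E
```

```text
clock: 21.1
position: [0.5272, 0.0747, 0.047]
tool_rot: [3.141, -0.002, 0.196]
force: [7.0, -6.2, 1.5]
grip_width: 0.0201
[0.52719028 0.07470896 0.04696656] [ 3.14074692e+00 -2.44695327e-03  1.95957043e-01] [ 7.00456819 -6.19323739  1.49136473] 0.02012050917526288 TCP jig [0.0059 0.0867 0.047 ]
scene mark {'centre': [180.5, 142.2], 'score': 0.64} [-0.2696 -0.2264  0.03  ]
scene rule_tip {'centre': [229.7, 204.2], 'score': 0.71} [ 0.0058 -0.1138  0.05  ]
side rule_tip {'centre': [171.3, 291.3], 'score': 0.83} [ 0.0078 -0.1123  0.05  ]
wrist mark {'centre': [247.3, 278.8], 'score': 0.25} [0.0048 0.087  0.03  ]
blade x range [-0.0061  0.0065  0.0179] y [-0.056  0.049]
```

View pics/scene22.png

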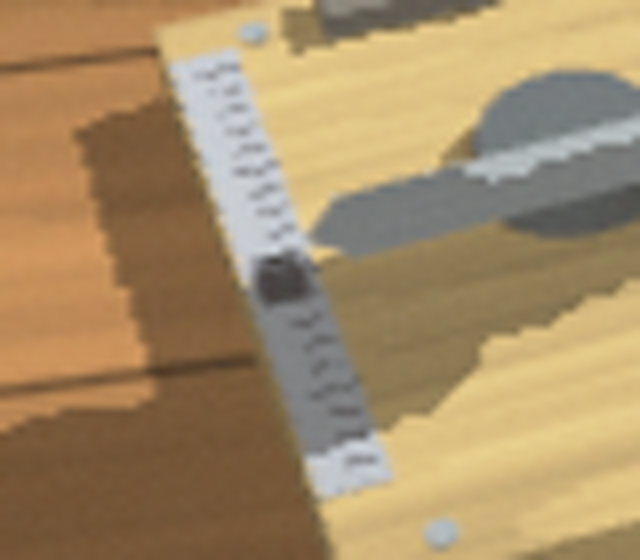

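View pics/full22.png

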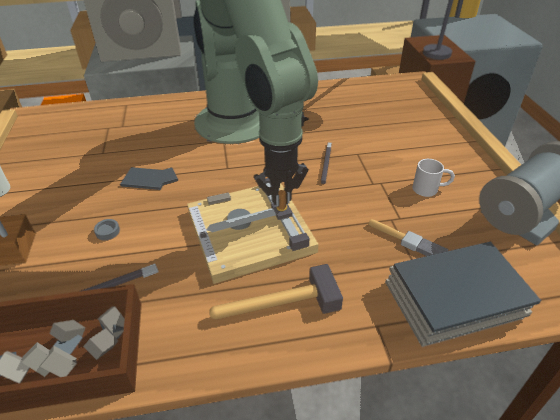

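```bash
python3 -m inch '[{"dx":-0.8,"dy":0,"dz":0,"rx":0,"ry":0,"rz":0,"hand":1},{"dx":0,"dy":0,"dz":0,"rx":0,"ry":0,"rz":0,"hand":1},{"dx":0,"dy":0,"dz":0,"rx":0,"ry":0,"rz":0,"hand":1},{"dx":0,"dy":0,"dz":0,"rx":0,"ry":0,"rz":0,"hand":1},{"dx":0,"dy":0,"dz":0,"rx":0,"ry":0,"rz":0,"hand":1},{"dx":0,"dy":0,"dz":0,"rx":0,"ry":0,"rz":0,"hand":1},{"dx":0,"dy":0,"dz":0,"rx":0,"ry":0,"rz":0,"hand":1},{"dx":0,"dy":0,"dz":0,"rx":0,"ry":0,"rz":0,"hand":1}]'
python3 - <<'E'
from h import *
j=np.load('/tmp/jig.npy');J=R.from_euler('z',j[2]).as_matrix();o=np.array([j[0],j[1],0])
s=bot.observe();print('TCP jig',((s['position']-o)@J).round(4),s['force'],s['qd'].round(4))
for n in("scene","side","wrist"):
    p,d=bot.grab_frame(n);cc=cam(n);uu,vv=np.meshgrid(np.arange(560),np.arange(420));P=(ondepth(cc,uu,vv,d)-o)@J
    f=(d>0)&(abs(P[...,2]-.0525)<.004)&(P[...,1]<.03)&(P[...,1]>-.09)&(abs(P[...,0]-.005)<.03)
    g=(d>0)&(abs(P[...,2]-.042)<.004)&(np.hypot(P[...,0]+.02,P[...,1]+.02)<.026)&(P[...,0]<-.012)
    print(n,'blade x',np.percentile(P[f][:,0],[2,50,98]).round(4),f.sum(),'disc z',np.median(P[g][:,2]),np.std(P[g][:,2]),g.sum())
E
```

```text
clock: 22.45
position: [0.5264, 0.0745, 0.047]
tool_rot: [3.141, -0.002, 0.196]
force: [6.5, -5.5, 1.7]
grip_width: 0.0206
TCP jig [0.0051 0.0866 0.047 ] [ 6.49488918 -5.45917813  1.72937485] [-0.     -0.0012 -0.0001 -0.0014 -0.0002 -0.0009  0.0004]
scene blade x [-0.0079  0.0057  0.0178] 356 disc z 0.04124855703891528 0.0014096829931798697 122
side blade x [-0.0064 -0.0023  0.0031] 87 disc z 0.040154718552442015 0.0010522446342563685 118
wrist blade x [-0.0066  0.006   0.017 ] 7623 disc z 0.0426357100118166 0.0005716334404776783 3824
```

```bash
python3 -c "
from workcell import bot
print(bot.job_done())"
```

```text
the job is handed in; nothing more can be done
None
```

I lowered the hollow-down roundel into the pocket and let go of it. I then pulled the rule out by its handle about 66 mm and handed the job in at about 22.6 s, still holding the handle. No verdict was reported.

**Last checks**
- **Roundel:** right after release its top stood 12.0 mm above the deck with a tilt of about 0.001 rad. It was centred in the pocket to about 1 mm. The wrist camera gave the same height at the end, though the scene and side depth images read 1–2 mm lower.
- **Rule:** the blade's centre line was at jig x ≈ 5 mm by the arm's travel and about 5.7–6 mm by depth. The mark's line measured x ≈ 5 mm.
- **Grip:** the pull on the handle read about 6.5 N, with no motion.

**What went wrong or disagreed**
- **First grasp missed:** the fingers closed above the disc because their real ends sit about 29 mm short of the stated TCP. The disc did not move.
- **Pressed on the deck:** while I lowered the roundel, the fingertips met the deck with up to 77 N (wrist limit 120 N). I backed off at once. The 40 N limit is stated for the arm and gripper body; the side view showed fingertip contact.
- **Short drop on release:** I let the roundel go about 3.5 mm above the pocket floor, against the limit of about 13 mm.
- **Level with the mark:** the scene camera alone put the tip 1–2 mm beyond the mark before my last 0.8 mm nudge. At the final pose the side view was blocked by the gripper, and its blade reading (−2 mm) was unusable.

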